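Pack up the jeweller's bench

TASK

Pack up the bench at the end of the day: stand the wax block, the blade tin, the doming block and the flux pot upright side by side in one row in the wooden box - it is only just long enough, so turn the narrow way of each along the row - and stand every polishing-powder jar that is out upright in the grey crate, one to a cell. Everything must rest flat on its floor; leave the file, the saw and the water bottle where they are.

Things in the scene. Friction and masses are not known exactly. Their poses are not given: they have to be found in the camera images.
- box: Shallow open dark-wood packing box, fixed to the bench. Origin at the centre of its underside; z up, its long side runs along its own y. Inside 62 mm (x) by 197 mm (y); walls 6 mm thick, rim 26 mm above the bench, inner floor 6 mm above the bench. It holds one row of things along y.
- crate: Grey plastic divided crate, fixed to the bench, 143 mm square, with 2 x 2 square cells each 64 mm inside; walls and dividers 5 mm thick, rims 26 mm and inner floor 5 mm above the bench. Origin at the centre of its underside, axes along its walls; cell centres at x, y = +-34.5 mm.
- wax_c (a point): Centre (half-way up) of the blue carving-wax block: upright block 56 mm (its x) by 38 mm (its y) by 84 mm high, with dark saw lines round it.
- tin_c (a point): Centre (half-way up) of the saw-blade tin: steel upright tin with a green lid, 56 mm (its x) by 36 mm (its y) by 80 mm high.
- dome_c (a point): Centre (half-way up) of the brown wooden doming block: 52 mm (x) by 52 mm (y) by 78 mm high, with round dark dishes on its faces and a 16 mm steel foot (bottom-heavy).
- flux_c (a point): Centre (half-way up) of the white round flux pot with a cork lid: diameter 54 mm, 82 mm high, with a heavy blue stoneware foot.
- cell0 (a point): Centre of the floor of crate cell 0 (5 mm above the bench).
- jar0_c (a point): Centre (half-way up) of the closed amber polishing-powder jar with the red cap: diameter 42 mm, 84 mm high, with a heavy glass base. It may be absent (None).
- cell1 (a point): Centre of the floor of crate cell 1 (5 mm above the bench).
- jar1_c (a point): Centre (half-way up) of the closed amber polishing-powder jar with the yellow cap: diameter 42 mm, 84 mm high, with a heavy glass base. It may be absent (None).
- cell2 (a point): Centre of the floor of crate cell 2 (5 mm above the bench).
- jar2_c (a point): Centre (half-way up) of the closed amber polishing-powder jar with the black cap: diameter 42 mm, 84 mm high, with a heavy glass base. It may be absent (None).
- cell3 (a point): Centre of the floor of crate cell 3 (5 mm above the bench).
- jar3_c (a point): Centre (half-way up) of the closed amber polishing-powder jar with the orange cap: diameter 42 mm, 84 mm high, with a heavy glass base. It may be absent (None).
- file: Bystander: flat file with wooden handle lying beyond the work, 260 mm long; leave alone. Origin on its underside near the middle of its length.
- saw: Bystander: saw frame with wooden handle lying beyond the work, about 260 by 80 mm; leave alone. Origin at the junction of frame and handle, on its underside.
- carafe: Bystander: closed glass water bottle, 72 mm diameter, 160 mm tall, on the robot's right; leave alone. Origin at the centre of its underside.
There are look-alikes about, which are no part of the job. What is shaped like the part that bears flux_c but pink is not meant.

How it is judged:
By the outcome, as a careful person would: the job done as asked, in the order asked, and still so for the second after the job is handed in, with the robot touching nothing.
Of jar0, jar1, jar2, jar3 only 2 to 4 are there at a start; the rules pass over those that are not, and their reading is None.
At some moment in a run one of dome, flux, jar0, jar1, jar2, jar3 may be knocked a few centimetres aside while the robot is not near it.
It also fails if it takes over 210 s, if anything falls off the work surface, if the arm or the gripper's body presses on something with over 40 N, if the wrist force passes 120 N, or if a joint passes its speed limit or range.

ROBOT

A 6-joint arm with a two-finger parallel gripper is mounted at the origin on the work surface. World frame = base frame: x ahead of the robot, y to its left, z up, the work surface at z = 0. Lengths are in m, angles in rad, forces in N, time in s.
With the tool pointing down it reaches from about 0.325 to 0.85 m from the base axis. Payload 15.5 kg.
Tool frame: the origin (TCP) lies at the very end of the fingers, on their centre line; the grasp point (between the pads) lies arm.grip_depth behind it (arm.grip_depth is the distance from the TCP to the grasp point, in m); z points along the fingers, y is the direction in which the jaws open and shut (so a half turn about z gives the same grasp; the last joint's range is limited). The gripper opens to 91 mm and grips with 3 to 60 N. Pads are 32 mm wide; open, the fingers measure 118 mm over their backs; the gripper's body (76 mm by 178 mm) begins 60 mm behind the grasp point.
Start: joints at [1.214, 0.494, 1.345, -0, 1.302, -0.096], TCP at [0.161, 0.604, 0.214] pointing down, gripper open.
Joint ranges: [-2.91, 2.91], [-0.82, 2.16], [0.22, 2.67], [-1.22, 4.37], [0.12, 2.79], [-3.08, 3.08]. Speed limits (rad/s): [1.89, 1.89, 2.57, 3.01, 3.01, 3.01].

INTERFACE

Orientations are given as a unit quaternion [x, y, z, w].
In Python, from bench import arm gives the robot as it stands. The module is installed in compiled form; this text tells all that it offers.
- The arm moves only by the tool jog_arm, never from a script. Its argument "series" is text: rows parted by semicolons, each of 7 numbers parted by spaces: the shift along the tool's x, y, z in units of 150 mm (1.0 is 150 mm), then the turn, a rotation vector about the tool's x, y, z in units of pi rad (1.0 is pi rad), then the opening, from 0 (shut) to 1 (fully open). A call has 1 to 20 rows; each row shifts and turns the pose as measured when the row begins, along the tool's axes as they then stand; what a row does not reach is not made up. A row lasts 1/8 s, in which the tool goes at most 62.5 mm and 10.7 degrees, less where a joint would pass 70% of its speed; a pose out of reach is approached as far as the arm can. A call with a number of a shift or a turn outside -1 to 1 is refused whole. A call with a gripper value outside its range is refused whole. The fingers move at their own pace and stop on an object; "squeeze" is the grip in N (left out, the last holds). Time passes only in rows, so rows that do not move let the fingers close. It gives the time, the measured TCP pose, the force and the opening at its end, in the units of the state.
- arm.sense(): the state, without advancing time (a new reading comes with each control period).
- arm.snapshot(name): name is "scene" or "top" or "wrist"; returns the picture (420x560x3 uint8, blue, green, red); there is no depth.
- arm.get_calibration(name): a dict with "vertical_fov" (degrees; the focal length in pixels is half the picture's height over the tangent of half this angle, whatever the lens; pixels are square), "cx", "cy" (the principal point, pixels), "view" (4x4, takes a point from world to camera coordinates); the wrist camera has in their place "T_tool_cam" (4x4, takes a point from camera to tool coordinates, whose origin is the TCP and whose axes are the flange's). Camera axes: x right, y down, z forward; pixel columns grow to the right and rows downward; lengths in m; the calibration is good to about 2 mm. A picture is of the moment at which its call begins: read the wrist's pose just before it. get_calibration takes no time and is no camera call.
- arm.job_done(): hands the job in, once; it reports no verdict.
The state is a dict: "t": time; "q": joint angles; "qd": joint speeds; "joint_torque": joint torques, N m; "tcp_pos": TCP position; "tool_rot": TCP orientation; "force": force on the tool from outside, world axes, zero at the start; "wrist_torque": the same for the moment, N m; "width": opening from 0.0 (shut) to 1.0 (fully open).
Only numpy, scipy, OpenCV 4.12 (cv2) and the standard library are available. Lean on these libraries where they do the work, as an engineer would, in place of code of your own. Each camera call takes 0.05 s, during which the arm holds its last target.

## Working session

There is one attempt and no reset: what is moved stays moved. The work goes in short steps, Python scripts to look and compute and a tool call to move; the robot and the scene stay as the last step left them, time stands still between calls to the robot, and variables do not carry over. Pictures are saved under pics/ and viewed, and the job is handed in when it is done.

Besides the shell and the picture viewer there is one more tool, called after "Emit:" by a JSON object that holds its "name" and its "arguments". jog_arm: Moves the arm, as the interface text tells. Shifts and turns lie within -1 to 1; 1 stands for 150 mm of shift or pi rad of turn. Its arguments: {"type":"object","properties":{"series":{"type":"string"},"squeeze":{"type":"number"}},"required":["series"]}

```bash
mkdir -p pics; ls
python3 - <<'E'
from bench import arm
import cv2
s=arm.sense();print(s)
print(arm.grip_depth)
for n in ("scene","top","wrist"):
    c=arm.get_calibration(n);print(n,c)
    cv2.imwrite(f"pics/{n}0.png",arm.snapshot(n))
E
```

```text
pics
{'t': 0.0, 'q': array([ 1.21449998e+00,  4.94185020e-01,  1.34612443e+00,  2.29486440e-05,
        1.30253806e+00, -9.55112148e-02]), 'qd': array([-0.00064467,  0.00218312,  0.00137835,  0.00059487,  0.0007698 ,
        0.00033176]), 'joint_torque': array([-2.24869720e-03, -8.78854251e+01, -3.81839919e+01,  7.03302375e-02,
        5.36451687e-02, -3.70726468e-05]), 'tcp_pos': array([0.161009  , 0.60350136, 0.21333941]), 'tool_rot': array([ 1.30026382e-01,  9.91510336e-01, -6.09008992e-04, -1.51316933e-04]), 'force': array([-0.83044959,  0.50114347, -0.44145991]), 'wrist_torque': array([-0.00668024,  0.02166358, -0.01831679]), 'width': 0.9993060911980012}
0.0188
scene {'vertical_fov': 56.89576503898322, 'cx': 273.3656645440452, 'cy': 218.39921045639133, 'view': array([[-6.99232316e-01,  7.14894512e-01,  7.88512476e-05,
         3.81270612e-01],
       [ 5.81709924e-01,  5.69029697e-01, -5.81221789e-01,
        -2.85047651e-01],
       [-4.15557136e-01, -4.06363189e-01, -8.13745185e-01,
         1.48749531e+00],
       [ 0.00000000e+00,  0.00000000e+00,  0.00000000e+00,
         1
[... 207 characters left out ...]
   [-9.82868661e-01,  1.13685878e-05, -1.84307339e-01,
         5.57859525e-01],
       [ 1.84301931e-01, -7.60016874e-03, -9.82840290e-01,
         1.21026832e+00],
       [ 0.00000000e+00,  0.00000000e+00,  0.00000000e+00,
         1.00000000e+00]])}
wrist {'vertical_fov': 66.74113265323737, 'cx': 275.9584125681304, 'cy': 210.3789409533323, 'T_tool_cam': array([[ 2.19768369e-04, -9.66050572e-01, -2.58352946e-01,
         7.32783886e-02],
       [ 9.99999976e-01,  2.12664136e-04,  5.54437384e-05,
        -5.75659700e-05],
       [ 1.38095084e-06, -2.58352952e-01,  9.66050595e-01,
        -1.69716877e-01],
       [ 0.00000000e+00,  0.00000000e+00,  0.00000000e+00,
         1.00000000e+00]])}
```

View pics/top0.png

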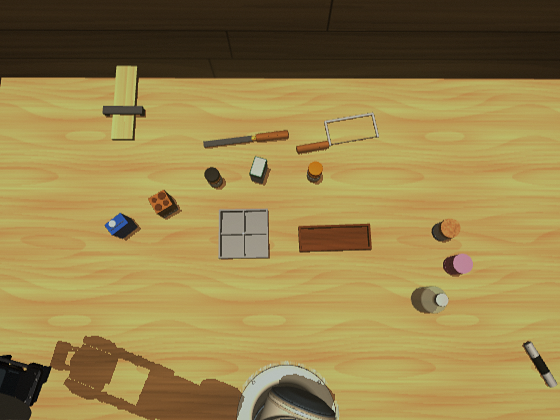

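View pics/scene0.png

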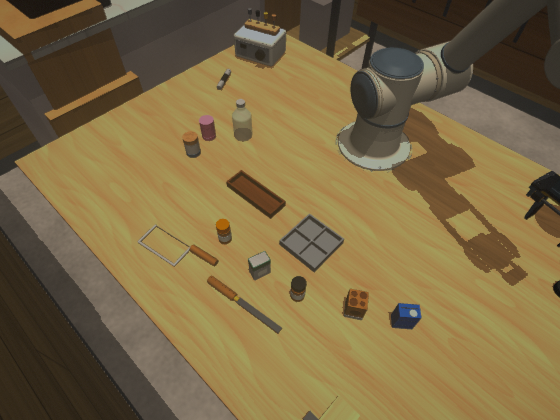

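View pics/wrist0.png

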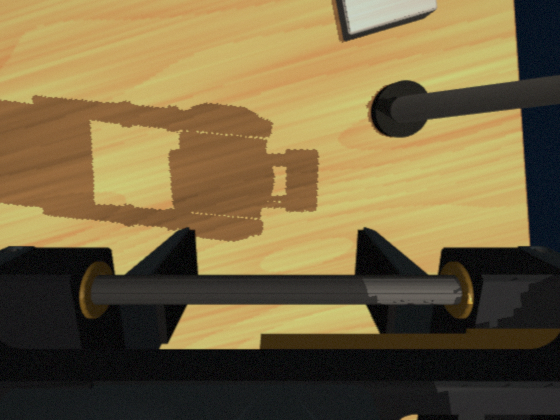

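Run:
```python
import cv2,numpy as np
t=cv2.imread("pics/top0.png");s=cv2.imread("pics/scene0.png")
a=cv2.resize(t[140:320,95:275],(400,400),interpolation=cv2.INTER_CUBIC)
b=cv2.resize(t[140:320,295:475],(400,400),interpolation=cv2.INTER_CUBIC)
cv2.imwrite("pics/crop1.png",np.hstack([a,b]))
a=cv2.resize(s[90:290,130:330],(400,400),interpolation=cv2.INTER_CUBIC)
b=cv2.resize(s[200:340,230:430],(571,400),interpolation=cv2.INTER_CUBIC)[:,:400]
b=cv2.resize(s[190:350,270:430],(400,400),interpolation=cv2.INTER_CUBIC)
cv2.imwrite("pics/crop2.png",np.hstack([a,b]))
```

```text
(no output)
```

View pics/crop1.png

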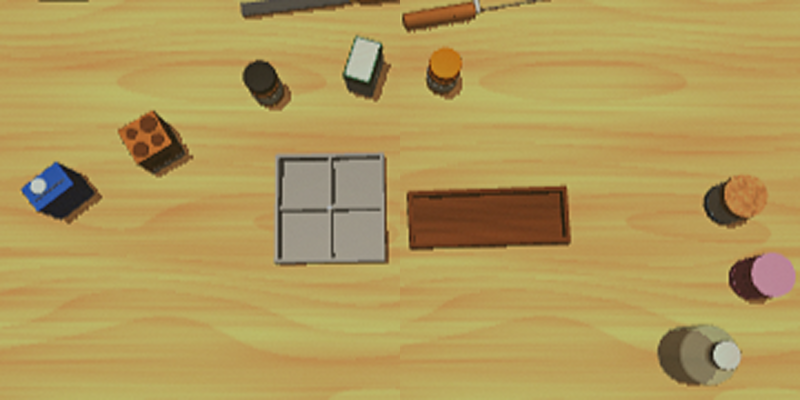

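View pics/crop2.png

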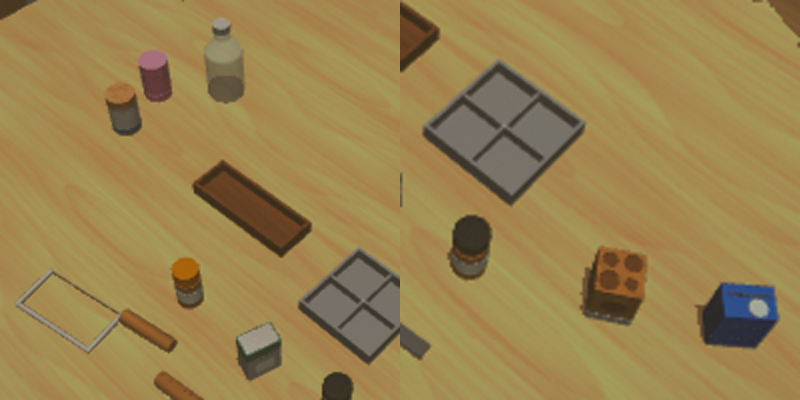

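```bash
cat > h.py <<'E'
import cv2,numpy as np
from bench import arm
from scipy.spatial.transform import Rotation as R
def K(c): return 210/np.tan(np.radians(c['vertical_fov'])/2)
def cam(n,s=None):
    c=arm.get_calibration(n)
    if n=="wrist":
        T=np.eye(4);T[:3,:3]=R.from_quat(s['tool_rot']).as_matrix();T[:3,3]=s['tcp_pos']
        M=T@c['T_tool_cam']
    else: M=np.linalg.inv(c['view'])
    return K(c),c['cx'],c['cy'],M
def ray(C,uv,z):
    f,cx,cy,M=C; uv=np.atleast_2d(uv).astype(float)
    d=np.c_[(uv[:,0]-cx)/f,(uv[:,1]-cy)/f,np.ones(len(uv))]@M[:3,:3].T
    o=M[:3,3]; return o+d*((z-o[2])/d[:,2])[:,None]
def proj(C,P):
    f,cx,cy,M=C;P=np.atleast_2d(P);p=(P-M[:3,3])@M[:3,:3]
    return np.c_[cx+f*p[:,0]/p[:,2],cy+f*p[:,1]/p[:,2]]
def goto(pos=None,yaw=None,s=None):
    """shift in tool units to TCP world pos, and yaw error (world yaw of tool y, mod pi)"""
    s=s or arm.sense(); Rm=R.from_quat(s['tool_rot']).as_matrix()
    print('t',round(s['t'],2),'tcp',np.round(s['tcp_pos'],4),'tilt',np.round(Rm[:,2],3),'yawy',round(np.degrees(np.arctan2(Rm[1,1],Rm[0,1])),2),'w',round(s['width'],3),'F',np.round(s['force'],1),'q',np.round(s['q'],2))
    # full desired turn: tool down with nearest yaw
    y0=np.arctan2(Rm[1,1],Rm[0,1])
    yw=y0 if yaw is None else y0+((np.radians(yaw)-y0+np.pi/2)%np.pi-np.pi/2)
    yv=np.array([np.cos(yw),np.sin(yw),0]);zv=np.array([0,0,-1.]);Rd=np.c_[np.cross(yv,zv),yv,zv]
    rv=R.from_matrix(Rm.T@Rd).as_rotvec()
    if pos is not None:
        d=np.array(pos)-s['tcp_pos']
        print('dworld mm',np.round(d*1000,1),'shift start-axes',np.round(Rm.T@d/.15,3),'shift end-axes',np.round(Rd.T@d/.15,3))
    print('turn',np.round(rv/np.pi,4),'deg',np.round(np.degrees(rv),1),'dyaw->q6',round(np.degrees(yw-y0),1))
E
python3 - <<'E'
from h import *
t=cam("top");sc=cam("scene")
for n,uv,z in [("wax",(119,222),.084),("tin",(259.5,162),.08),("dome",(161,200),.078),("flux",(450,229),.082),("pink",(462,264),.08),("black",(212,173.5),.084),("orange",(315.5,168),.084)]:
    print(n,np.round(ray(t,uv,z)[0],4))
im=cv2.imread("pics/top0.png")
for n,uv in [("crate",[(220,210),(268,210),(269,258),(219.5,258)]),("box",[(299,227),(370,224),(371.5,249),(299,251.5)])]:
    p=ray(t,uv,.026);print(n,np.round(p,4).tolist(),p.mean(0),np.linalg.norm(np.diff(p,axis=0),axis=1))
for n,uv,z in [("wax",(407,309),.084),("tin",(260,259),.08),("dome",(358,296),.078),("flux",(191,137),.082),("black",(299,282),.084),("orange",(223,225),.084)]:
    print(n,np.round(ray(sc,uv,z)[0],4))
E
```

```text
wax [0.5269 0.4644 0.084 ]
tin [0.7018 0.0764 0.08  ]
dome [0.5908 0.3529 0.078 ]
flux [ 0.5073 -0.4566  0.082 ]
pink [ 0.4102 -0.4837  0.08  ]
black [0.6665 0.2107 0.084 ]
orange [ 0.6829 -0.0836  0.084 ]
crate [[0.5722, 0.1937, 0.026], [0.5722, 0.0531, 0.026], [0.4317, 0.0493, 0.026], [0.4318, 0.1914, 0.026]] [0.50197869 0.12185704 0.026     ] [0.14058416 0.140564   0.14207163]
box [[0.5218, -0.0375, 0.026], [0.5306, -0.2449, 0.026], [0.4574, -0.2466, 0.026], [0.4503, -0.037, 0.026]] [ 0.49002546 -0.1415162   0.026     ] [0.20760382 0.07317136 0.20968564]
wax [0.5238 0.4669 0.084 ]
tin [0.686  0.0844 0.08  ]
dome [0.581  0.3524 0.078 ]
flux [ 0.5089 -0.4492  0.082 ]
black [0.6634 0.2133 0.084 ]
orange [ 0.6834 -0.0769  0.084 ]
```

```bash
python3 -c "
from h import *
goto((0.580,0.452,0.25))"
```

```text
t 0.15 tcp [0.161  0.6036 0.2135] tilt [-0.    -0.001 -1.   ] yawy 75.06 w 0.999 F [ 0.9 -1.   0.7] q [ 1.21  0.49  1.35  0.    1.3  -0.1 ]
dworld mm [ 419.  -151.6   36.5] shift start-axes [-2.959 -0.257 -0.244] shift end-axes [-2.959 -0.256 -0.244]
turn [-0.0003 -0.     -0.    ] deg [-0.1 -0.  -0. ] dyaw->q6 0.0
```

Emit:
{"name": "jog_arm", "arguments": {"series": "-0.37 -0.032 -0.03 0 0 0 1;-0.37 -0.032 -0.03 0 0 0 1;-0.37 -0.032 -0.03 0 0 0 1;-0.37 -0.032 -0.03 0 0 0 1;-0.37 -0.032 -0.03 0 0 0 1;-0.37 -0.032 -0.03 0 0 0 1;-0.37 -0.032 -0.03 0 0 0 1;-0.37 -0.032 -0.03 0 0 0 1;0 0 0 0 0 0 1", "squeeze": 25}}

```text
t: 1.27
tcp_pos: [0.5924, 0.4467, 0.2472]
tool_rot: [0.129, 0.992, -0.002, -0.001]
force: [-1.1, -0.4, -0.9]
width: 0.998
```

```bash
cat > w.py <<'E'
import sys
from h import *
s=arm.sense();im=arm.snapshot("wrist");cv2.imwrite(f"pics/{sys.argv[1]}.png",im);np.save(f"pics/{sys.argv[1]}.npy",s,allow_pickle=True)
goto(s=s)
E
python3 w.py w1
```

```text
t 1.27 tcp [0.5924 0.4467 0.2472] tilt [-0.003 -0.003 -1.   ] yawy 75.2 w 0.998 F [-1.1 -0.4 -0.9] q [ 0.57  0.65  0.96 -0.    1.54 -0.75]
turn [-0.0013 -0.0007 -0.    ] deg [-0.2 -0.1 -0. ] dyaw->q6 0.0
```

View pics/w1.png

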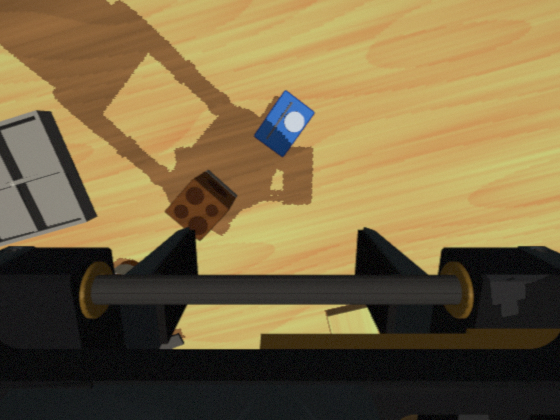

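```bash
cat > m.py <<'E'
from h import *
def load(n): return cv2.imread(f"pics/{n}.png"),np.load(f"pics/{n}.npy",allow_pickle=True).item()
def rect(im,C,lo,hi,z,roi,show=None,k=3):
    x0,y0,x1,y1=roi
    hsv=cv2.cvtColor(im,cv2.COLOR_BGR2HSV)[y0:y1,x0:x1]
    m=cv2.inRange(hsv,np.array(lo),np.array(hi)); m=cv2.morphologyEx(m,cv2.MORPH_OPEN,np.ones((k,k)))
    cs,_=cv2.findContours(m,cv2.RETR_EXTERNAL,cv2.CHAIN_APPROX_NONE);c=max(cs,key=cv2.contourArea).reshape(-1,2)+[x0,y0]
    P=ray(C,c,z)[:,:2]
    h=cv2.convexHull((P*1000).astype(np.float32))
    r=cv2.minAreaRect(h); e=cv2.minEnclosingCircle(h)
    ang=r[2] if r[1][0]>=r[1][1] else r[2]+90
    print('rect c',np.round(r[0],1),'size',np.round(r[1],1),'long-axis deg',round(ang%180,1),'circ',np.round(e[0],1),round(2*e[1],1),'px c',c.mean(0).round(1),'px bbox',c.min(0),c.max(0))
    if show is not None:
        o=im.copy();cv2.drawContours(o,[c.reshape(-1,1,2)],-1,(0,255,0),1)
        cv2.imwrite(f"pics/{show}.png",cv2.resize(o[y0:y1,x0:x1],None,fx=4,fy=4,interpolation=cv2.INTER_NEAREST)[:600,:800])
    return r,e
E
python3 - <<'E'
from m import *
im,s=load("w1");C=cam("wrist",s)
hsv=cv2.cvtColor(im,cv2.COLOR_BGR2HSV)
for p in [(285,98),(300,108),(275,120),(280,148),(262,135),(200,180),(200,190),(215,185),(190,230)]:print(p,hsv[p[1],p[0]])
rect(im,C,(95,100,130),(130,255,255),.084,(230,70,340,170),"m1")
rect(im,C,(0,120,60),(15,255,255),.078,(150,160,250,250),"m2")
E
```

```text
(285, 98) [107 176 193]
(300, 108) [108 178 193]
(275, 120) [107 180 194]
(280, 148) [107 201  95]
(262, 135) [107 202 101]
(200, 180) [ 16 188  46]
(200, 190) [ 11 165  62]
(215, 185) [  4 255  25]
(190, 230) [26 81 22]
rect c [515.4 480.3] size [36.2 34. ] long-axis deg 39.5 circ [514.6 480.2] 45.8 px c [288.8 109.2] px bbox [267  91] [312 124]
rect c [576.5 354. ] size [93.4 58.7] long-axis deg 20.4 circ [575.  358.2] 93.9 px c [192.1 199.8] px bbox [160 163] [230 238]
```

View pics/m1.png

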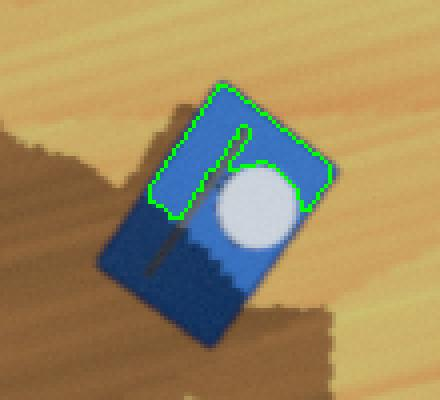

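Run:
```python
from m import *
im,s=load("w1");C=cam("wrist",s)
print(C[3][:3,3])
rect(im,C,(95,80,50),(130,255,255),.084,(230,70,340,170),"m1")
```

```text
[0.52205699 0.46592449 0.41710016]
rect c [521.8 472.4] size [36.9 54.4] long-axis deg 129.6 circ [522.  472.6] 62.8 px c [285.  120.5] px bbox [255  91] [313 155]
```

View pics/m1.png

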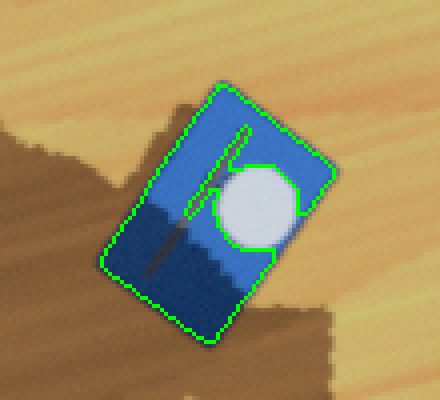

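Emit:
{"name": "jog_arm", "arguments": {"series": "0 0 0.05 0 0 0.0582 1;0 0 0.05 0 0 0.0582 1;0 0 0.05 0 0 0.0582 1;0 0 0.05 0 0 0.0582 1;0 0 0.05 0 0 0.0582 1;0 0 0.05 0 0 0.0582 1;0 0 0.05 0 0 0.0582 1;0 0 0.05 0 0 0.0582 1;0 0 0.05 0 0 0.0582 1;0 0 0.05 0 0 0.0582 1;0 0 0.05 0 0 0.0582 1;0 0 0.05 0 0 0.0582 1;0 0 0 0 0 0 1"}}

```text
t: 2.95
tcp_pos: [0.5702, 0.4565, 0.1528]
tool_rot: [0.949, 0.314, -0.008, 0.001]
force: [-0.3, 0.1, 0.6]
width: 1.0
```

```bash
python3 -c "
from h import *
goto((0.5218,0.4724,0.15),-50.4)"
```

```text
t 2.95 tcp [0.5702 0.4565 0.1528] tilt [-0.014 -0.006 -1.   ] yawy -53.42 w 1.0 F [-0.3  0.1  0.6] q [0.59 0.71 1.1  0.   1.35 1.52]
dworld mm [-48.4  15.9  -2.8] shift start-axes [-0.196 -0.277  0.022] shift end-axes [-0.181 -0.287  0.019]
turn [-0.0013  0.0048 -0.0168] deg [-0.2  0.9 -3. ] dyaw->q6 3.0
```

Emit:
{"name": "jog_arm", "arguments": {"series": "-0.196 -0.277 0.02 -0.0013 0.0048 -0.0168 1;0 0 0 0 0 0 1;0 0 0 0 0 0 1"}}

```text
t: 3.32
tcp_pos: [0.5189, 0.4739, 0.1512]
tool_rot: [0.938, 0.347, 0.0, -0.0]
force: [0.4, -1.3, -0.1]
width: 0.998
```

```bash
python3 -c "
from h import *
goto((0.5218,0.4724,0.04),-50.4)"
```

```text
t 3.33 tcp [0.5189 0.4739 0.1512] tilt [ 0.001  0.001 -1.   ] yawy -49.4 w 0.998 F [ 0.4 -1.3 -0.1] q [0.66 0.66 1.2  0.   1.28 1.52]
dworld mm [   2.9   -1.5 -111.2] shift start-axes [0.008 0.02  0.742] shift end-axes [0.009 0.02  0.742]
turn [-0.0001 -0.0004  0.0055] deg [-0.  -0.1  1. ] dyaw->q6 -1.0
```

Emit:
{"name": "jog_arm", "arguments": {"series": "0.008 0.02 0.2 0 0 0.0055 1;0 0 0.2 0 0 0 1;0 0 0.2 0 0 0 1;0 0 0.08 0 0 0 1;0 0 0 0 0 0 1;0 0 0 0 0 0 1"}}

```text
t: 4.08
tcp_pos: [0.5257, 0.4738, 0.0502]
tool_rot: [0.939, 0.343, 0.003, -0.001]
force: [0.6, 0.8, 0.4]
width: 0.997
```

```bash
python3 -c "
from h import *
goto((0.5218,0.4724,0.04),-50.4)
cv2.imwrite('pics/w2.png',arm.snapshot('wrist'))"
```

```text
t 4.08 tcp [0.5257 0.4738 0.0502] tilt [ 0.005  0.005 -1.   ] yawy -49.9 w 0.997 F [0.6 0.8 0.4] q [0.65 0.77 1.28 0.   1.08 1.52]
dworld mm [ -3.9  -1.4 -10.2] shift start-axes [-0.026 -0.01   0.068] shift end-axes [-0.026 -0.01   0.068]
turn [-0.     -0.0023  0.0028] deg [-0.  -0.4  0.5] dyaw->q6 -0.5
```

View pics/w2.png

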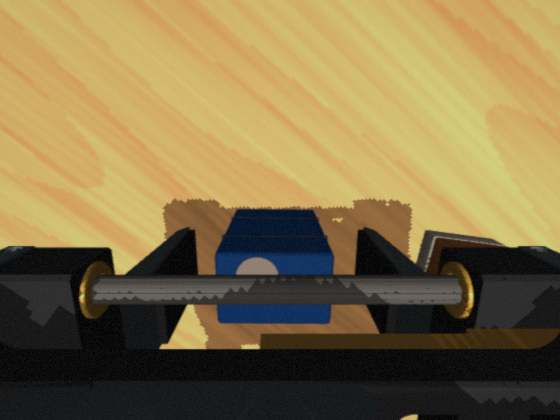

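```bash
python3 -c "
from h import *
s=arm.sense();C=cam('wrist',s);Rm=R.from_quat(s['tool_rot']).as_matrix()
p=ray(C,[(220,322),(330,322),(217,255),(333,255)],.084)
print((p-s['tcp_pos'])@Rm*1000)"
```

```text
[[-20.21076445 -27.64334673 -33.9079456 ]
 [-20.2077535   25.85279651 -33.90727027]
 [ 14.71208514 -27.49061229 -33.64887874]
 [ 14.71840887  25.73731515 -33.6481821 ]]
```

Emit:
{"name": "jog_arm", "arguments": {"series": "-0.026 -0.01 0.06 0 -0.0023 0.0028 1;0 0 0 0 0 0 1;0 0 0 0 0 0 0.3;0 0 0 0 0 0 0.3;0 0 0 0 0 0 0.3;0 0 0 0 0 0 0.3;0 0 0 0 0 0 0.3;0 0 0 0 0 0 0.3", "squeeze": 30}}

```text
t: 5.12
tcp_pos: [0.5223, 0.473, 0.0425]
tool_rot: [0.941, 0.339, 0.001, -0.0]
force: [0.1, 0.2, -0.8]
width: 0.611
```

```bash
python3 -c "
from h import *
goto((0.5218,0.4724,0.22),0)
"
```

```text
t 5.12 tcp [0.5223 0.473  0.0425] tilt [ 0.002  0.001 -1.   ] yawy -50.42 w 0.611 F [ 0.1  0.2 -0.8] q [0.65 0.78 1.29 0.   1.07 1.53]
dworld mm [ -0.5  -0.6 177.5] shift start-axes [-2.000e-03  1.000e-03 -1.183e+00] shift end-axes [-0.004 -0.003 -1.183]
turn [ 0.0003 -0.0007 -0.2801] deg [  0.1  -0.1 -50.4] dyaw->q6 50.4
```

Emit:
{"name": "jog_arm", "arguments": {"series": "0 0 -0.2 0 0 0 0.3;0 0 -0.4 0 0 -0.056 0.3;0 0 -0.4 0 0 -0.056 0.3;0 0 -0.4 0 0 -0.056 0.3;0 0 -0.2 0 0 -0.056 0.3;0 0 0 0 0 -0.056 0.3;0 0 0 0 0 0 0.3;-0.2 -0.03 0 0 0 0 0.3;-0.4 -0.03 0 0 0 0 0.3;-0.4 -0.03 0 0 0 0 0.3;-0.4 -0.03 0 0 0 0 0.3;-0.4 -0.03 0 0 0 0 0.3;-0.4 -0.03 0 0 0 0 0.3;-0.4 -0.03 0 0 0 0 0.3;-0.4 0 0 0 0 0 0.3;-0.4 0 0 0 0 0 0.3;-0.4 0 0 0 0 0 0.3;-0.4 0 0 0 0 0 0.3;0 0 0 0 0 0 0.3"}}

```text
t: 7.5
tcp_pos: [0.4834, -0.1776, 0.2833]
tool_rot: [0.72, 0.694, -0.004, -0.002]
force: [0.3, 1.4, -1.1]
width: 0.614
```

```bash
python3 -c "
from h import *
goto((0.50,-.24,0.28),2.2)
"
```

```text
t 7.5 tcp [ 0.4834 -0.1776  0.2833] tilt [-0.009 -0.002 -1.   ] yawy -2.12 w 0.614 F [ 0.3  1.4 -1.1] q [-0.46  0.28  1.5  -0.01  1.37 -0.43]
dworld mm [ 16.6 -62.4  -3.3] shift start-axes [-0.411  0.126  0.022] shift end-axes [-0.42   0.094  0.022]
turn [-0.0028  0.0007 -0.024 ] deg [-0.5  0.1 -4.3] dyaw->q6 4.3
```

Emit:
{"name": "jog_arm", "arguments": {"series": "-0.4 0.12 0.02 -0.0028 0 -0.024 0.3;0 0 0 0 0 0 0.3;0 0 0 0 0 0 0.3"}}

```text
t: 7.88
tcp_pos: [0.498, -0.235, 0.279]
tool_rot: [0.697, 0.717, -0.001, -0.001]
force: [-0.3, 0.7, -1.4]
width: 0.614
```

```bash
python3 w.py w3
```

```text
t 7.88 tcp [ 0.498 -0.235  0.279] tilt [-0.002  0.    -1.   ] yawy 1.62 w 0.614 F [-0.3  0.7 -1.4] q [-0.55  0.33  1.43 -0.    1.38 -0.58]
turn [-0.0006 -0.0001 -0.    ] deg [-0.1 -0.  -0. ] dyaw->q6 0.0
```

View pics/w3.png

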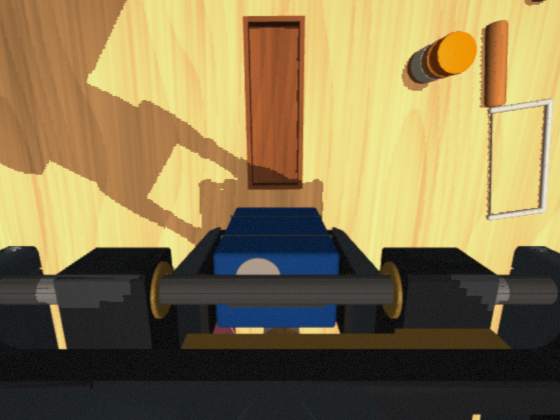

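```bash
python3 -c "
import cv2,numpy as np
im=cv2.imread('pics/w3.png')
a=cv2.resize(im[5:65,230:320],None,fx=8,fy=8,interpolation=cv2.INTER_CUBIC)[:, :720]
cv2.imwrite('pics/c3.png',a)
a=cv2.resize(im[150:210,230:320],None,fx=8,fy=8,interpolation=cv2.INTER_CUBIC)
cv2.imwrite('pics/c4.png',a)"
```

```text
(no output)
```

View pics/c3.png

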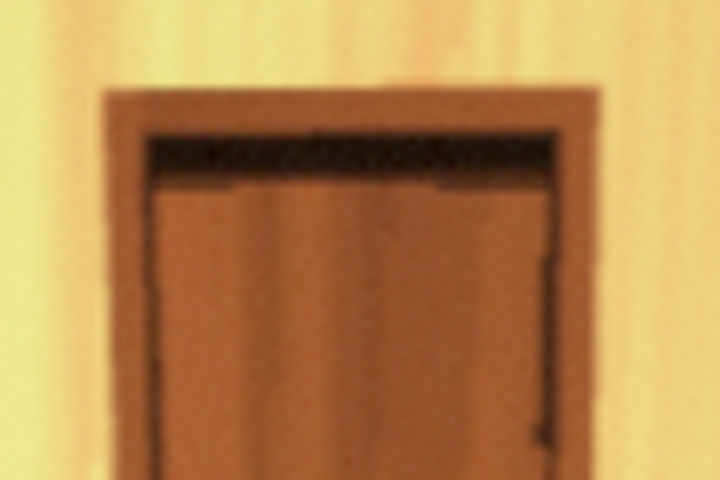

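View pics/c4.png

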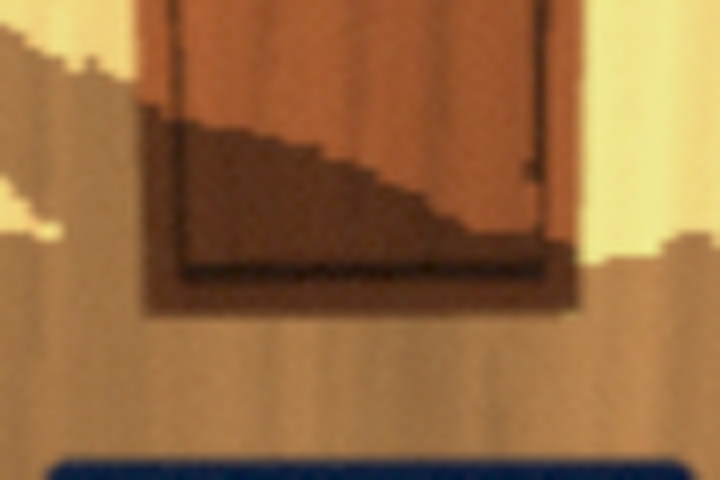

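```bash
python3 -c "
from m import *
im,s=load('w3');C=cam('wrist',s);Rm=R.from_quat(s['tool_rot']).as_matrix()
f=lambda p,y0:[(p[0]+.5)/8-.5+230,(p[1]+.5)/8-.5+y0]
uv=[f((105,90),5),f((600,88),5),f((578,311),150),f((143,315),150)]
p=ray(C,uv,.026);print(p*1000);print(p.mean(0)*1000)
print(np.linalg.norm(p-np.roll(p,1,0),axis=1)*1000)
d=p[0]+p[1]-p[2]-p[3];print('long axis',np.degrees(np.arctan2(d[1],d[0])))
d=p[1]+p[2]-p[0]-p[3];print('x axis',np.degrees(np.arctan2(d[1],d[0])))
# top cam crate+box compare w/ contour
t=cv2.imread('pics/top0.png');T=cam('top')
rect(t,T,(0,100,30),(14,255,160),.026,(290,215,385,260),'bx')
rect(t,T,(0,0,60),(40,60,255),.026,(210,200,280,268),'cr')
# block held position in tool
q=ray(C,[(217,324),(338,324)],s['tcp_pos'][2]-.0425+.084);print((q-s['tcp_pos'])@Rm*1000)
"
```

```text
[[ 452.11971443  -38.64956432   26.        ]
 [ 525.09484337  -36.3376125    26.        ]
 [ 532.10659302 -243.49326257   26.        ]
 [ 458.86737053 -246.29586557   26.        ]]
[ 492.04713034 -141.19407624   26.        ]
[207.75590795  73.01174265 207.27428202  73.29282567]
long axis 91.89986310267929
x axis 2.0033804396132906
rect c [ 492.  -140.3] size [ 74.7 208.4] long-axis deg 92.0 circ [ 491.6 -141.1] 217.5 px c [333.8 237.5] px bbox [299 224] [371 251]
rect c [504.6 125.2] size [141.  139.3] long-axis deg 0.4 circ [504.4 121.1] 192.2 px c [244.3 233.8] px bbox [219 209] [267 257]
[[-15.63010276 -27.69702034 -41.4497353 ]
 [-15.55335816  27.9672096  -41.55836377]]
```

```bash
python3 -c "
import cv2,numpy as np
im=cv2.imread('pics/w3.png')
cv2.imwrite('pics/c5.png',cv2.resize(im[200:340,200:360],None,fx=4,fy=4,interpolation=cv2.INTER_CUBIC))"
```

```text
(no output)
```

View pics/c5.png

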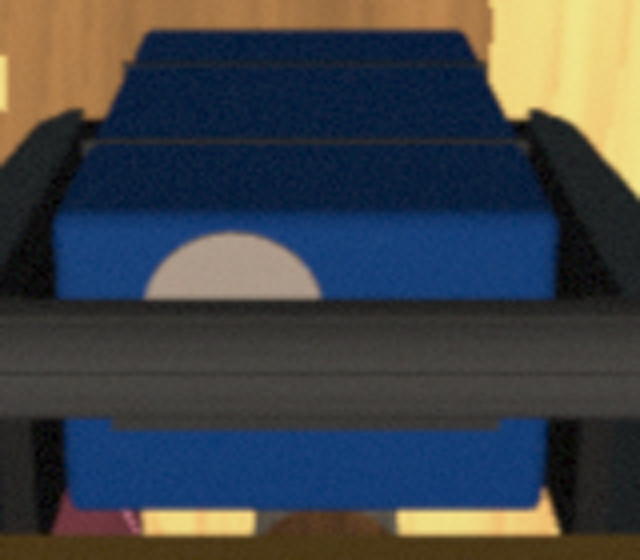

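```bash
cat >> h.py <<'E'
def toolpt(uv,ztool):
    """pixel of wrist cam -> tool coords on plane tool z=ztool (mm)"""
    c=arm.get_calibration("wrist");C=(K(c),c['cx'],c['cy'],c['T_tool_cam']);return ray(C,uv,ztool)*1000
E
python3 -c "
from h import *
print(toolpt([(277,253),(277,326.7)],-.0415),toolpt([(277,208)],.0425))"
```

```text
[[ 19.46782351  -0.12203103 -41.5       ]
 [-17.01914093  -0.08323542 -41.5       ]] [[17.75819432  0.16759093 42.5       ]]
```

```bash
python3 -c "
from h import *
goto((.4895,-.0658,0.12),1.95)
"
```

```text
t 7.92 tcp [ 0.4981 -0.235   0.279 ] tilt [-0.002 -0.    -1.   ] yawy 1.67 w 0.614 F [ 0.2  0.  -1.4] q [-0.55  0.33  1.43 -0.    1.38 -0.58]
dworld mm [  -8.6  169.2 -159. ] shift start-axes [ 1.129 -0.022  1.06 ] shift end-axes [ 1.129 -0.019  1.06 ]
turn [-0.0006  0.     -0.0016] deg [-0.1  0.  -0.3] dyaw->q6 0.3
```

Emit:
{"name": "jog_arm", "arguments": {"series": "0.28 -0.006 0.26 -0.0006 0 -0.0016 0.3;0.28 -0.005 0.26 0 0 0 0.3;0.28 -0.005 0.26 0 0 0 0.3;0.22 -0.005 0.2 0 0 0 0.3;0 0 0 0 0 0 0.3;0 0 0 0 0 0 0.3"}}

```text
t: 8.68
tcp_pos: [0.4891, -0.067, 0.1295]
tool_rot: [0.696, 0.718, 0.0, 0.002]
force: [0.6, -0.2, -0.4]
width: 0.612
```

```bash
python3 -c "
from h import *
goto((.4895,-.0658,0.060),1.95)
"
```

```text
t 8.68 tcp [ 0.4891 -0.067   0.1295] tilt [ 0.003 -0.002 -1.   ] yawy 1.75 w 0.612 F [ 0.6 -0.2 -0.4] q [-0.26  0.42  1.77 -0.    0.95 -0.29]
dworld mm [  0.4   1.2 -69.5] shift start-axes [0.009 0.002 0.463] shift end-axes [0.008 0.003 0.463]
turn [ 0.0009  0.0006 -0.0011] deg [ 0.2  0.1 -0.2] dyaw->q6 0.2
```

Emit:
{"name": "jog_arm", "arguments": {"series": "0.008 0.002 0.2 0.0009 0.0006 -0.0011 0.3;0 0 0.19 0 0 0 0.3;0 0 0 0 0 0 0.3;0 0 0 0 0 0 0.3"}}

```text
t: 9.18
tcp_pos: [0.493, -0.068, 0.074]
tool_rot: [0.696, 0.718, 0.002, 0.004]
force: [0.4, 0.3, -1.5]
width: 0.608
```

```bash
python3 -c "
from h import *
goto((.4895,-.0658,0.0495),1.95)
"
```

```text
t 9.18 tcp [ 0.493 -0.068  0.074] tilt [ 0.008 -0.002 -1.   ] yawy 1.76 w 0.608 F [ 0.4  0.3 -1.5] q [-0.26  0.51  1.82 -0.    0.8  -0.29]
dworld mm [ -3.5   2.2 -24.5] shift start-axes [ 0.016 -0.024  0.163] shift end-axes [ 0.016 -0.023  0.163]
turn [ 0.0025  0.0008 -0.0011] deg [ 0.4  0.1 -0.2] dyaw->q6 0.2
```

Emit:
{"name": "jog_arm", "arguments": {"series": "0.016 -0.024 0 0.0025 0.0008 -0.0011 0.3;0 0 0 0 0 0 0.3;0 -0.01 0.06 0.001 0 0 0.3;0 -0.01 0.05 0.001 0 0 0.3;0 0 0 0 0 0 0.3"}}

```text
t: 9.8
tcp_pos: [0.4871, -0.0663, 0.0587]
tool_rot: [0.695, 0.719, -0.002, -0.001]
force: [0.2, 0.7, -1.4]
width: 0.61
```

```bash
python3 -c "
from h import *
goto((.4895,-.0658,0.0495),1.95)
"
```

```text
t 9.8 tcp [ 0.4871 -0.0663  0.0587] tilt [-0.004 -0.001 -1.   ] yawy 1.93 w 0.61 F [ 0.2  0.7 -1.4] q [-0.26  0.54  1.83 -0.    0.77 -0.29]
dworld mm [ 2.4  0.5 -9.2] shift start-axes [0.003 0.016 0.061] shift end-axes [0.003 0.016 0.061]
turn [-0.0012  0.0003 -0.0001] deg [-0.2  0.1 -0. ] dyaw->q6 0.0
```

Emit:
{"name": "jog_arm", "arguments": {"series": "0.003 0.014 0 -0.001 0 0 0.3;0 0 0 0 0 0 0.3;0 0 0.04 0 0 0 0.3;0 0 0 0 0 0 0.3;0 0 0.02 0 0 0 0.3;0 0 0 0 0 0 0.3"}}

```text
t: 10.55
tcp_pos: [0.4894, -0.0657, 0.049]
tool_rot: [0.695, 0.719, -0.001, 0.0]
force: [-0.4, -0.7, -1.1]
width: 0.615
```

```bash
python3 -c "
from h import *
goto((.4895,-.0658,0.0485),1.95)
"
```

```text
t 10.55 tcp [ 0.4894 -0.0657  0.049 ] tilt [-0.001 -0.001 -1.   ] yawy 1.94 w 0.615 F [-0.4 -0.7 -1.1] q [-0.25  0.56  1.84 -0.    0.75 -0.29]
dworld mm [ 0.1 -0.1 -0.5] shift start-axes [-0.001  0.001  0.003] shift end-axes [-0.001  0.001  0.003]
turn [-0.0002  0.0003 -0.0001] deg [-0.   0.1 -0. ] dyaw->q6 0.0
```

Emit:
{"name": "jog_arm", "arguments": {"series": "0 0 0.005 0 0 0 0.3;0 0 0 0 0 0 0.3;0 0 0 0 0 0 0.8;0 0 0 0 0 0 0.8;0 0 0 0 0 0 0.8;0 0 -0.1 0 0 0 0.8;0 0 -0.3 0 0 0 1;0 0 -0.4 0 0 0 1;0 0 -0.4 0 0 0 1;0.2 0.1 -0.3 0 0 0 1;0.3 0.4 0 0 0 0 1;0 0.4 0 0 0 0 1;0 0 0 0 0 0 1"}}

```text
t: 12.18
tcp_pos: [0.6157, 0.0089, 0.2817]
tool_rot: [0.695, 0.719, 0.001, 0.001]
force: [-0.7, 0.7, -0.6]
width: 1.002
```

```bash
python3 w.py w4; python3 -c "
from h import *
cv2.imwrite('pics/top1.png',arm.snapshot('top'))
goto((0.64,.02,0.25),2)
"
```

```text
t 12.18 tcp [0.6157 0.0089 0.2817] tilt [ 0.002 -0.    -1.   ] yawy 1.87 w 1.002 F [-0.7  0.7 -0.6] q [-0.08  0.42  1.27 -0.    1.44 -0.12]
turn [ 0.0007  0.0001 -0.    ] deg [ 0.1  0.  -0. ] dyaw->q6 0.0
t 12.28 tcp [0.6126 0.0086 0.2819] tilt [ 0. -0. -1.] yawy 1.84 w 0.999 F [-0.3  0.4 -0.4] q [-0.08  0.42  1.28 -0.    1.44 -0.12]
dworld mm [ 27.4  11.4 -31.9] shift start-axes [0.07  0.185 0.212] shift end-axes [0.069 0.185 0.212]
turn [ 0.0001  0.0001 -0.0009] deg [ 0.   0.  -0.2] dyaw->q6 0.2
```

View pics/top1.png

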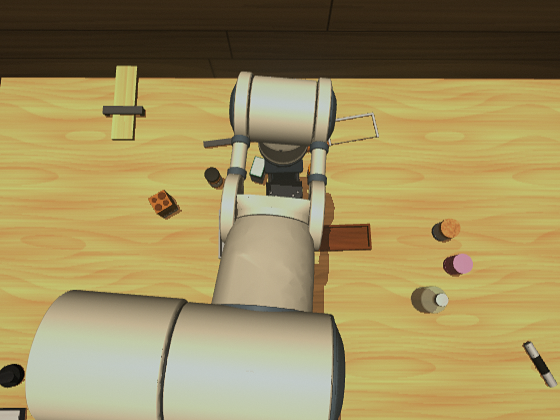

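View pics/w4.png

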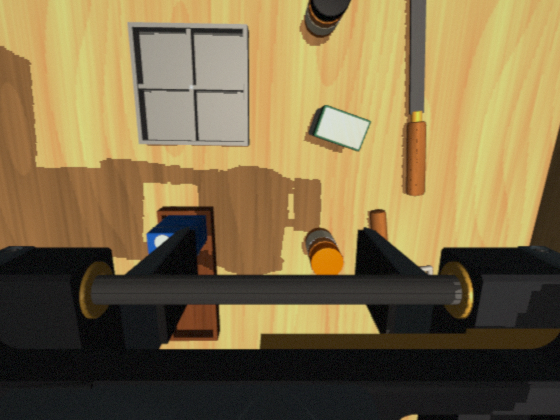

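```bash
python3 -c "
import cv2,numpy as np
im=cv2.imread('pics/w4.png')
cv2.imwrite('pics/c6.png',cv2.resize(im[90:165,295:385],None,fx=8,fy=8,interpolation=cv2.INTER_CUBIC))"
```

```text
(no output)
```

View pics/c6.png

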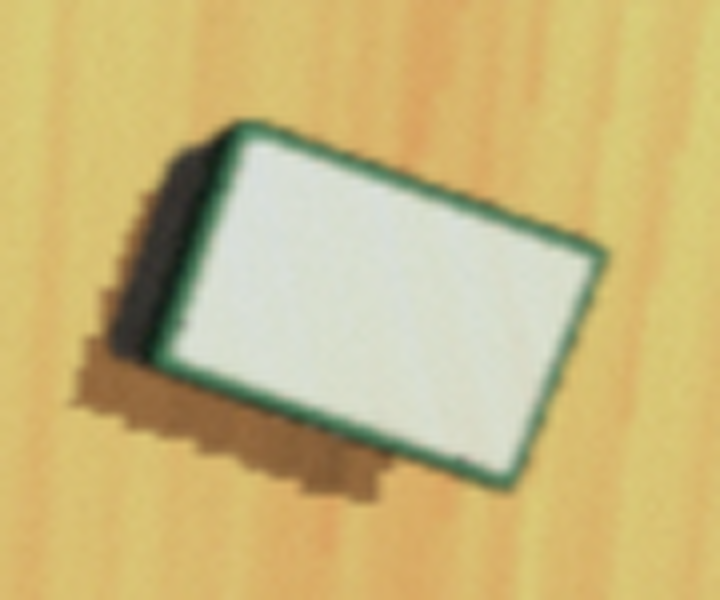

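```bash
python3 -c "
from m import *
im,s=load('w4');C=cam('wrist',s)
f=lambda p:[(p[0]+.5)/8-.5+295,(p[1]+.5)/8-.5+90]
for L in ([(237,118),(610,250),(512,492),(150,365)],[(250,135),(600,258),(507,475),(170,352)]):
  p=ray(C,[f(a) for a in L],.08)*1000;print(p.mean(0),np.linalg.norm(p-np.roll(p,1,0),axis=1))
  d=p[1]+p[2]-p[0]-p[3];print('long',np.degrees(np.arctan2(d[1],d[0])))
rect(im,C,(0,0,150),(90,60,255),.08,(300,90,380,160),'t1')
rect(im,C,(0,0,80),(40,60,255),.026,(125,15,255,150),'cr')
rect(im,C,(5,180,150),(16,255,255),.084,(305,235,350,275),'or')
p=ray(C,[(130,24),(248,26),(249,146),(140,144)],.026)*1000;print(p.mean(0),p,np.linalg.norm(p-np.roll(p,1,0),axis=1))
"
```

```text
[687.61333787  80.82417068  80.        ] [35.07919139 55.87170181 35.39685351 55.47944431]
long -16.632094720443362
[688.22328566  81.06310377  80.        ] [30.97430143 52.45754678 31.96463407 51.82188476]
long -16.908261271406253
rect c [688.2  80.9] size [32.6 52.8] long-axis deg 163.1 circ [688.1  81.1] 59.1 px c [342.1 127.6] px bbox [317 107] [368 148]
rect c [505.2 124.8] size [143.  142.3] long-axis deg 1.0 circ [504.8 124.8] 199.6 px c [190.   82.4] px bbox [128  22] [248 145]Traceback (most recent call last):
  File "<string>", line 10, in <module>
    rect(im,C,(5,180,150),(16,255,255),.084,(305,235,350,275),'or')
    ~~~~^^^^^^^^^^^^^^^^^^^^^^^^^^^^^^^^^^^^^^^^^^^^^^^^^^^^^^^^^^^
  File "m.py", line 7, in rect
    cs,_=cv2.findContours(m,cv2.RETR_EXTERNAL,cv2.CHAIN_APPROX_NONE);c=max(cs,key=cv2.contourArea).reshape(-1,2)+[x0,y0]
                                                                       ~~~^^^^^^^^^^^^^^^^^^^^^^^^
ValueError: max() iterable argument is empty
```

View pics/cr.png

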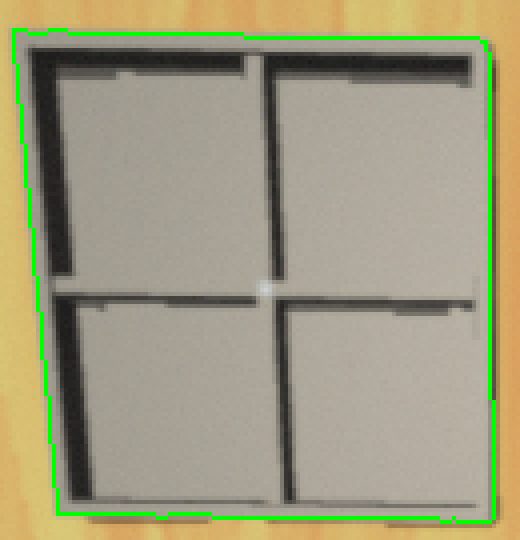

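```bash
python3 -c "
from h import *
goto((.6881,.0809,0.15),-16.8)
"
```

```text
t 12.28 tcp [0.6126 0.0086 0.2819] tilt [ 0. -0. -1.] yawy 1.84 w 0.999 F [-0.3  0.4 -0.4] q [-0.08  0.42  1.28 -0.    1.44 -0.12]
dworld mm [  75.5   72.3 -131.9] shift start-axes [0.466 0.519 0.879] shift end-axes [0.607 0.343 0.879]
turn [1.000e-04 0.000e+00 1.036e-01] deg [ 0.   0.  18.6] dyaw->q6 -18.6
```

Emit:
{"name": "jog_arm", "arguments": {"series": "0.22 0.25 0.2 0 0 0.05 1;0.26 0.22 0.25 0 0 0.05 1;0 0 0.25 0 0 0 1;0 0 0.1 0 0 0 1;0 0 0 0 0 0 1;0 0 0 0 0 0 1"}}

```text
t: 13.02
tcp_pos: [0.6849, 0.0762, 0.1632]
tool_rot: [0.803, 0.595, 0.001, 0.001]
force: [-0.1, -0.5, 0.4]
width: 0.999
```

```bash
python3 -c "
from h import *
goto((.6881,.0809,0.1),-16.8)
"
```

```text
t 13.03 tcp [0.6849 0.0762 0.1632] tilt [ 0.002 -0.001 -1.   ] yawy -16.92 w 0.999 F [-0.1 -0.5  0.4] q [ 0.02  0.63  1.23 -0.    1.28  0.32]
dworld mm [  3.2   4.7 -63.2] shift start-axes [0.037 0.01  0.421] shift end-axes [0.037 0.012 0.421]
turn [ 0.0008  0.     -0.0007] deg [ 0.1  0.  -0.1] dyaw->q6 0.1
```

Emit:
{"name": "jog_arm", "arguments": {"series": "0.037 0.012 0.2 0 0 0 1;0 0 0.2 0 0 0 1;0 0 0.2 0 0 0 1;0 0 0.12 0 0 0 1;0 0 0 0 0 0 1;0 0 0 0 0 0 1"}}

```text
t: 13.78
tcp_pos: [0.694, 0.0792, 0.0632]
tool_rot: [0.804, 0.595, 0.007, 0.005]
force: [-0.2, -1.4, 0.3]
width: 1.0
```

```bash
python3 -c "
from h import *
goto((.6881,.0809,0.042),-16.8)
cv2.imwrite('pics/w5.png',arm.snapshot('wrist')[200:340,160:400])
"
```

```text
t 13.78 tcp [0.694  0.0792 0.0632] tilt [ 0.017 -0.    -1.   ] yawy -17.01 w 1.0 F [-0.2 -1.4  0.3] q [ 0.03  0.74  1.31 -0.    1.08  0.33]
dworld mm [ -5.9   1.7 -21.2] shift start-axes [-0.001 -0.043  0.141] shift end-axes [-0.001 -0.041  0.141]
turn [ 0.0053 -0.0015 -0.0012] deg [ 1.  -0.3 -0.2] dyaw->q6 0.2
```

View pics/w5.png

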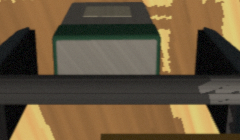

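Straddled; correct the tilt and offset, lower, and close.

Emit:
{"name": "jog_arm", "arguments": {"series": "-0.001 -0.043 0.07 0.0053 -0.0015 -0.0012 1;0 0 0.07 0 0 0 1;0 0 0 0 0 0 1;0 0 0 0 0 0 1"}}

```text
t: 14.32
tcp_pos: [0.6881, 0.0812, 0.0419]
tool_rot: [0.803, 0.596, 0.0, 0.0]
force: [-0.5, -0.4, 0.5]
width: 1.0
```

```bash
python3 -c "
from h import *
goto((.6881,.0809,0.042),-16.8)
"
```

```text
t 14.32 tcp [0.6881 0.0812 0.0419] tilt [ 0. -0. -1.] yawy -16.77 w 1.0 F [-0.5 -0.4  0.5] q [ 0.03  0.77  1.32 -0.    1.06  0.32]
dworld mm [-0.  -0.3  0.1] shift start-axes [-0.002  0.    -0.001] shift end-axes [-0.002  0.    -0.001]
turn [ 0.0001 -0.      0.0002] deg [ 0. -0.  0.] dyaw->q6 -0.0
```

Emit:
{"name": "jog_arm", "arguments": {"series": "0 0 0 0 0 0 0.3;0 0 0 0 0 0 0.3;0 0 0 0 0 0 0.3;0 0 0 0 0 0 0.3;0 0 0 0 0 0 0.3;0 0 -0.2 0 0 0 0.3;0 0 -0.4 0 0 0 0.3;0 0 -0.4 0 0 -0.05 0.3;0 0 -0.1 0 0 -0.054 0.3;0 0 0 0 0 0 0.3"}}

```text
t: 15.58
tcp_pos: [0.6872, 0.0811, 0.2108]
tool_rot: [0.692, 0.722, -0.001, -0.001]
force: [0.0, -0.5, -3.0]
width: 0.612
```

```bash
python3 -c "
from h import *
goto((.4909,-.1052,0.18),1.95)
cv2.imwrite('pics/w6.png',arm.snapshot('wrist'))
"
```

```text
t 15.57 tcp [0.6872 0.0811 0.2108] tilt [-0.002 -0.    -1.   ] yawy 2.36 w 0.612 F [ 0.  -0.5 -3. ] q [ 0.03  0.59  1.16 -0.    1.39 -0.01]
dworld mm [-196.3 -186.3  -30.8] shift start-axes [-1.187 -1.358  0.209] shift end-axes [-1.197 -1.35   0.206]
turn [-0.0007  0.      0.0023] deg [-0.1  0.   0.4] dyaw->q6 -0.4
```

View pics/w6.png

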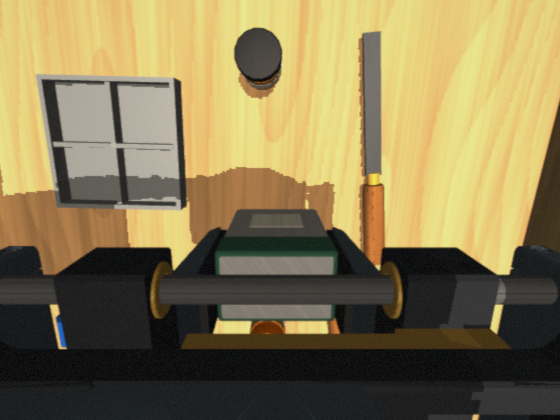

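```bash
python3 -c "
from h import *
im=cv2.imread('pics/w6.png')
cv2.imwrite('pics/c7.png',cv2.resize(im[200:340,200:360],None,fx=4,fy=4,interpolation=cv2.INTER_CUBIC))
print(toolpt([(277,r) for r in (246,248,250,252,318,320,322)],-.038)[:,0],toolpt([(277,209.5)],.042)[:,0])"
```

```text
[ 21.33027805  20.38811144  19.44267779  18.49396008 -14.77488613
 -15.84630142 -16.92167927] [16.82890842]
```

View pics/c7.png

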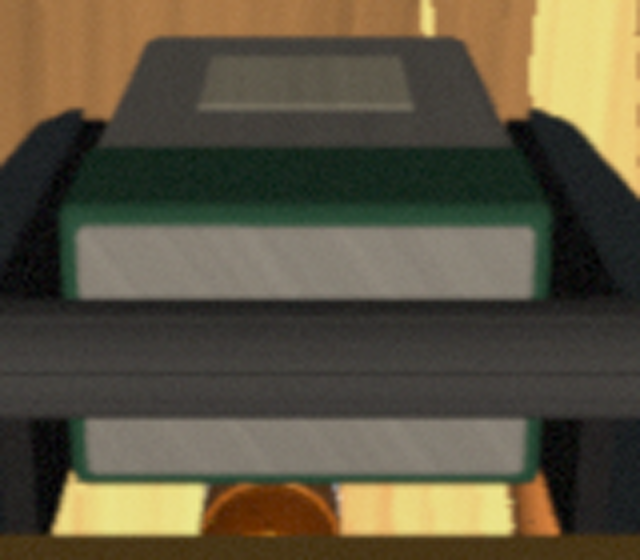

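Emit:
{"name": "jog_arm", "arguments": {"series": "-0.2 -0.23 0 -0.0007 0 0.0023 0.3;-0.25 -0.28 0 0 0 0 0.3;-0.25 -0.28 0 0 0 0 0.3;-0.25 -0.28 0.05 0 0 0 0.3;-0.18 -0.2 0.1 0 0 0 0.3;0 0 0.1 0 0 0 0.3;0 0 0 0 0 0 0.3;0 0 0 0 0 0 0.3"}}

```text
t: 16.62
tcp_pos: [0.4892, -0.0961, 0.1622]
tool_rot: [0.708, 0.707, -0.004, -0.006]
force: [-0.4, 0.2, -1.3]
width: 0.612
```

```bash
python3 -c "
from h import *
goto((.4909,-.1062,0.15),1.95)
"
```

```text
t 16.62 tcp [ 0.4892 -0.0961  0.1622] tilt [-0.015  0.003 -1.   ] yawy -0.08 w 0.612 F [-0.4  0.2 -1.3] q [-0.31  0.39  1.7  -0.    1.06 -0.31]
dworld mm [  1.7 -10.1 -12.2] shift start-axes [-0.068  0.013  0.081] shift end-axes [-0.068  0.009  0.081]
turn [-0.0049 -0.0011 -0.0113] deg [-0.9 -0.2 -2. ] dyaw->q6 2.0
```

Emit:
{"name": "jog_arm", "arguments": {"series": "-0.068 0.013 0.06 -0.0049 -0.0011 -0.0113 0.3;0 0 0 0 0 0 0.3;0 0 0 0 0 0 0.3"}}

```text
t: 17.0
tcp_pos: [0.4923, -0.1053, 0.1537]
tool_rot: [0.695, 0.719, 0.0, 0.0]
force: [0.2, 0.8, -2.1]
width: 0.613
```

```bash
python3 w.py w7;  python3 -c "
from h import *
goto((.4909,-.1062,0.075),1.95)"
```

```text
t 17.0 tcp [ 0.4923 -0.1053  0.1537] tilt [ 0.001 -0.    -1.   ] yawy 1.88 w 0.613 F [ 0.2  0.8 -2.1] q [-0.33  0.4   1.72  0.    1.02 -0.36]
turn [ 0.0003  0.0001 -0.    ] deg [ 0.1  0.  -0. ] dyaw->q6 0.0
t 17.05 tcp [ 0.4923 -0.1054  0.1537] tilt [ 0.001 -0.    -1.   ] yawy 1.9 w 0.613 F [-0.   0.4 -1.1] q [-0.33  0.4   1.72  0.    1.02 -0.36]
dworld mm [ -1.4  -0.8 -78.7] shift start-axes [-0.005 -0.01   0.525] shift end-axes [-0.005 -0.009  0.525]
turn [ 0.0003  0.0001 -0.0003] deg [ 0.1  0.  -0.1] dyaw->q6 0.1
```

View pics/w7.png

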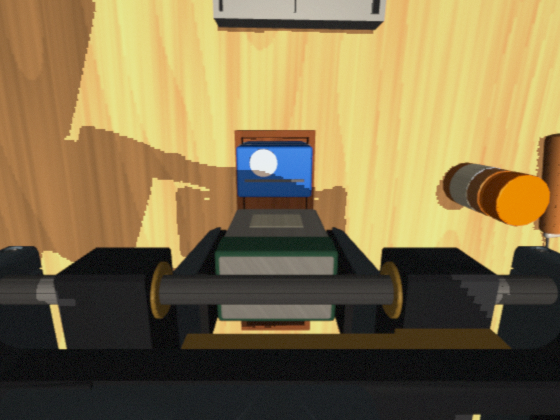

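Wax upright in the box's far end. Measure it in world coordinates.

Run:
```python
from m import *
im,s=load("w7");C=cam("wrist",s)
rect(im,C,(95,80,50),(130,255,255),.090,(225,120,325,205),"m7")
```

```text
rect c [489.  -63.8] size [55.1 40.3] long-axis deg 2.0 circ [488.9 -65.7] 64.3 px c [273.8 169.6] px bbox [236 141] [312 196]
```

View pics/m7.png

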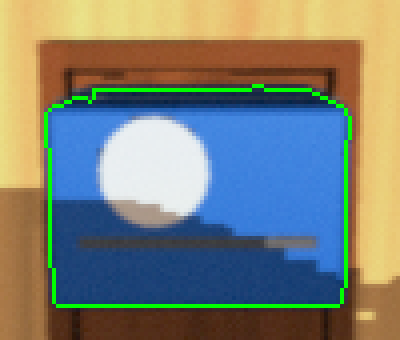

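Emit:
{"name": "jog_arm", "arguments": {"series": "-0.005 -0.02 0.2 0.001 0 0 0.3;0 -0.01 0.2 0.001 0 0 0.3;0 0 0 0 0 0 0.3;0 0 0 0 0 0 0.3;0 0 0 0 0 0 0.3"}}

```text
t: 17.68
tcp_pos: [0.4904, -0.1058, 0.096]
tool_rot: [0.696, 0.718, -0.001, 0.0]
force: [-1.1, -0.0, -2.6]
width: 0.61
```

```bash
python3 -c "
from h import *
goto((.4909,-.1062,0.064),1.95)"
```

```text
t 17.68 tcp [ 0.4904 -0.1058  0.096 ] tilt [-0.001 -0.002 -1.   ] yawy 1.83 w 0.61 F [-1.1 -0.  -2.6] q [-0.33  0.48  1.78 -0.    0.88 -0.36]
dworld mm [  0.5  -0.4 -32. ] shift start-axes [-0.002  0.003  0.213] shift end-axes [-0.003  0.003  0.213]
turn [-0.0002  0.0006 -0.0006] deg [-0.   0.1 -0.1] dyaw->q6 0.1
```

Emit:
{"name": "jog_arm", "arguments": {"series": "-0.002 -0.01 0.12 0.0007 0 0 0.3;0 -0.004 0.1 0.0005 0 0 0.3;0 0 0 0 0 0 0.3;0 0 0 0 0 0 0.3"}}

```text
t: 18.18
tcp_pos: [0.4903, -0.1068, 0.0648]
tool_rot: [0.696, 0.718, -0.001, 0.001]
force: [-0.2, 0.1, -2.7]
width: 0.616
```

```bash
python3 -c "
from h import *
goto((.4909,-.1062,0.0484),1.95)"
```

```text
t 18.18 tcp [ 0.4903 -0.1068  0.0648] tilt [ 0.    -0.004 -1.   ] yawy 1.83 w 0.616 F [-0.2  0.1 -2.7] q [-0.33  0.54  1.81 -0.    0.8  -0.36]
dworld mm [  0.6   0.6 -16.4] shift start-axes [0.004 0.004 0.109] shift end-axes [0.004 0.004 0.109]
turn [-0.      0.0012 -0.0007] deg [-0.   0.2 -0.1] dyaw->q6 0.1
```

Emit:
{"name": "jog_arm", "arguments": {"series": "0.004 -0.002 0.06 0.0004 0.0012 -0.0007 0.3;0 0 0.04 0 0 0 0.3;0 0 0 0 0 0 0.3;0 0 0.008 0 0 0 0.3;0 0 0 0 0 0 0.3"}}

```text
t: 18.8
tcp_pos: [0.4906, -0.1064, 0.0484]
tool_rot: [0.695, 0.719, -0.0, 0.0]
force: [-0.2, 0.4, -1.9]
width: 0.613
```

```bash
python3 -c "
from h import *
goto((.4909,-.1062,0.0480),1.95)"
```

```text
t 18.8 tcp [ 0.4906 -0.1064  0.0484] tilt [ 0. -0. -1.] yawy 1.96 w 0.613 F [-0.2  0.4 -1.9] q [-0.33  0.56  1.82 -0.    0.76 -0.37]
dworld mm [ 0.3  0.2 -0.4] shift start-axes [0.001 0.002 0.003] shift end-axes [0.001 0.002 0.003]
turn [0.     0.0001 0.    ] deg [0. 0. 0.] dyaw->q6 -0.0
```

Emit:
{"name": "jog_arm", "arguments": {"series": "0 0 0 0 0 0 0.8;0 0 0 0 0 0 0.8;0 0 0 0 0 0 0.8;0 0 -0.1 0 0 0 0.8;0 0 -0.3 0 0 0 1;0 0 -0.4 0 0 0 1;0 0.05 -0.4 0 0 0 1;0.2 0.1 -0.2 0 0 0 1;0.35 0.1 0 0 0 0 1;0.35 0.1 0 0 0 0 1;0.35 0.1 0 0 0 0 1;0.35 0.1 0 0 0 0 1;0.35 0.1 0 0 0 0 1;0.35 0 0 0 0 0 1;0.3 0 0 0 0 0 1;0 0 0 0 0 0 1;0 0 0 0 0 0 1"}}

```text
t: 20.92
tcp_pos: [0.5753, 0.2989, 0.2817]
tool_rot: [0.696, 0.718, 0.004, 0.004]
force: [-0.3, -0.3, 0.1]
width: 1.0
```

```bash
python3 w.py w8
```

```text
t 20.93 tcp [0.5753 0.2989 0.2817] tilt [ 0.012  0.    -1.   ] yawy 1.84 w 1.0 F [-0.3 -0.3  0.1] q [ 0.39  0.47  1.2  -0.    1.46  0.36]
turn [ 0.0037  0.0001 -0.    ] deg [ 0.7  0.  -0. ] dyaw->q6 0.0
```

View pics/w8.png

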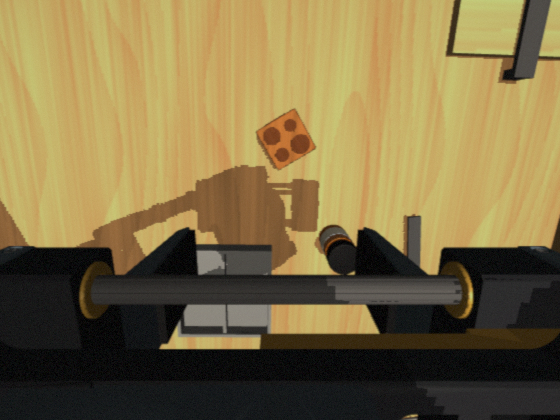

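Run:
```python
from m import *
im,s=load("w8");C=cam("wrist",s)
hsv=cv2.cvtColor(im,cv2.COLOR_BGR2HSV)
for p in [(285,115),(262,138),(310,145),(283,140),(240,140),(280,165),(330,140)]:print(p,hsv[p[1],p[0]])
rect(im,C,(0,150,20),(12,255,220),.078,(245,95,330,180),"m8",k=1)
```

```text
(285, 115) [ 14 185 189]
(262, 138) [ 13 186 177]
(310, 145) [ 13 184 184]
(283, 140) [ 13 183 197]
(240, 140) [ 20 131 203]
(280, 165) [ 14 184 194]
(330, 140) [ 26 113 199]
rect c [603.1 352.2] size [20.7 21.5] long-axis deg 92.5 circ [603.4 352.4] 22.7 px c [299.8 143.4] px bbox [291 134] [309 153]
```

View pics/m8.png

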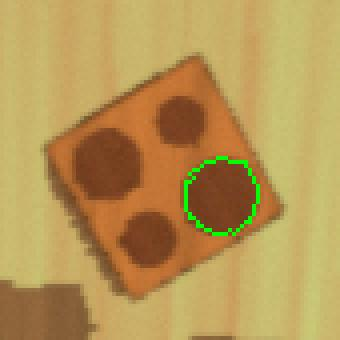

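Run:
```python
from m import *
im,s=load("w8");C=cam("wrist",s)
rect(im,C,(0,160,90),(16,255,230),.078,(245,95,330,180),"m8",k=2)
```

```text
rect c [587.2 355.2] size [51.5 51.3] long-axis deg 32.1 circ [587.8 354.9] 69.5 px c [286.6 140.1] px bbox [258 110] [315 170]
```

View pics/m8.png

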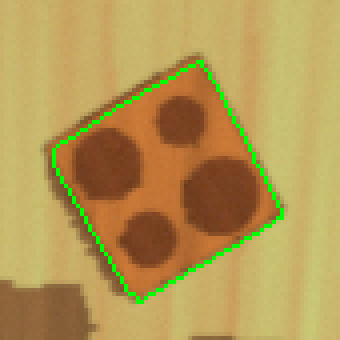

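```bash
python3 -c "
from h import *
goto((.5873,.3552,0.16),32.1)"
```

```text
t 20.98 tcp [0.5754 0.2989 0.2817] tilt [ 0.012  0.    -1.   ] yawy 1.81 w 1.0 F [ 0.1 -0.5  0.3] q [ 0.39  0.47  1.2  -0.    1.46  0.36]
dworld mm [  11.9   56.3 -121.7] shift start-axes [0.373 0.082 0.812] shift end-axes [0.276 0.267 0.811]
turn [ 0.0036  0.0009 -0.1683] deg [  0.7   0.2 -30.3] dyaw->q6 30.3
```

Emit:
{"name": "jog_arm", "arguments": {"series": "0.37 0.08 0.1 0.003 0 -0.056 1;0 0 0.2 0.001 0 -0.056 1;0 0 0.2 0.001 0 -0.056 1;0 0 0.2 0.001 0 0 1;0 0 0 0 0 0 1;0 0 0 0 0 0 1"}}

```text
t: 21.72
tcp_pos: [0.589, 0.3494, 0.179]
tool_rot: [0.48, 0.877, -0.002, -0.0]
force: [-0.6, 1.0, 0.5]
width: 1.003
```

```bash
python3 -c "
from h import *
goto((.5873,.3552,0.04),32.1)"
```

```text
t 21.73 tcp [0.589  0.3494 0.179 ] tilt [-0.003 -0.004 -1.   ] yawy 32.57 w 1.003 F [-0.6  1.   0.5] q [ 0.45  0.61  1.22 -0.    1.31 -0.12]
dworld mm [  -1.7    5.8 -139. ] shift start-axes [0.04  0.015 0.927] shift end-axes [0.039 0.011 0.927]
turn [-0.0014  0.0006  0.0026] deg [-0.3  0.1  0.5] dyaw->q6 -0.5
```

Emit:
{"name": "jog_arm", "arguments": {"series": "0.04 0.005 0.2 0 0 0.0026 1;0 -0.01 0.22 0.001 0 0 1;0 -0.01 0.22 0.001 0 0 1;0 -0.01 0.18 0.001 0 0 1;0 0 0 0 0 0 1;0 0 0 0 0 0 1"}}

```text
t: 22.48
tcp_pos: [0.589, 0.353, 0.0648]
tool_rot: [0.486, 0.874, 0.0, 0.002]
force: [-0.5, -0.3, 0.4]
width: 1.0
```

```bash
python3 -c "
from h import *
goto((.5873,.3552,0.04),32.1)"
```

```text
t 22.48 tcp [0.589  0.353  0.0648] tilt [ 0.004 -0.002 -1.   ] yawy 31.83 w 1.0 F [-0.5 -0.3  0.4] q [ 0.45  0.73  1.33 -0.    1.08 -0.1 ]
dworld mm [ -1.7   2.2 -24.8] shift start-axes [ 0.019 -0.002  0.165] shift end-axes [ 0.018 -0.002  0.165]
turn [ 0.0006  0.0011 -0.0015] deg [ 0.1  0.2 -0.3] dyaw->q6 0.3
```

Emit:
{"name": "jog_arm", "arguments": {"series": "0.019 -0.008 0.1 0.0006 0.0011 -0.0015 1;0 0 0.06 0 0 0 1;0 0 0 0 0 0 1;0 0 0 0 0 0 1"}}

```text
t: 22.98
tcp_pos: [0.5878, 0.3556, 0.042]
tool_rot: [0.484, 0.875, 0.002, 0.001]
force: [0.1, 0.3, -0.2]
width: 1.0
```

```bash
python3 -c "
from h import *
goto((.5873,.3552,0.04),32.1)
im=arm.snapshot('wrist');cv2.imwrite('pics/w9.png',cv2.resize(im[200:340,200:360],None,fx=4,fy=4,interpolation=cv2.INTER_CUBIC))"
```

```text
t 22.98 tcp [0.5878 0.3556 0.042 ] tilt [ 0.003  0.002 -1.   ] yawy 32.11 w 1.0 F [ 0.1  0.3 -0.2] q [ 0.46  0.76  1.34  0.    1.04 -0.1 ]
dworld mm [-0.5 -0.4 -2. ] shift start-axes [-0.    -0.004  0.013] shift end-axes [-0.    -0.004  0.013]
turn [0.0012 0.0001 0.0001] deg [0.2 0.  0. ] dyaw->q6 -0.0
```

View pics/w9.png

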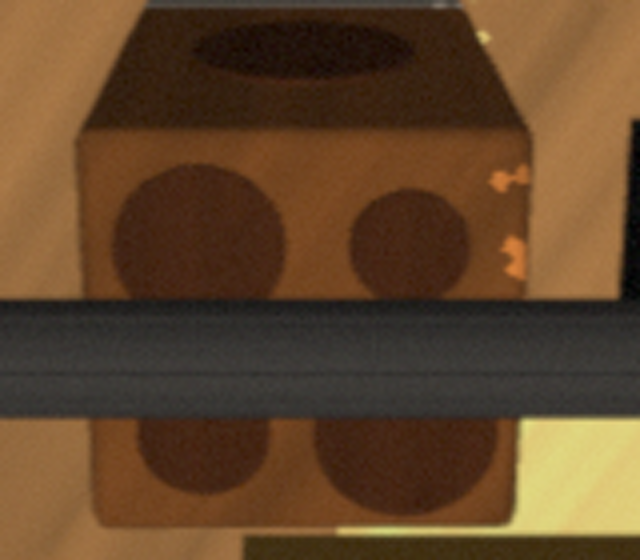

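```bash
python3 -c "
from h import *
print(toolpt([(277,232),(277,331)],-.036)[:,0])"
```

```text
[ 27.42493477 -22.98264801]
```

Emit:
{"name": "jog_arm", "arguments": {"series": "0 -0.004 0.006 0 0 0 0.3;0 0 0 0 0 0 0.3;0 0 0 0 0 0 0.3;0 0 0 0 0 0 0.3;0 0 0 0 0 0 0.3;0 0 0 0 0 0 0.3;0 0 -0.1 0 0 0 0.3;0 0 -0.3 0 0 0 0.3;0 0 -0.4 0 0 0.05 0.3;0 0 -0.3 0 0 0.059 0.3;0 0 -0.1 0 0 0.059 0.3;0 0 0 0 0 0 0.3;0 0 0 0 0 0 0.3"}}

```text
t: 24.65
tcp_pos: [0.5859, 0.3545, 0.2314]
tool_rot: [0.697, 0.717, 0.002, 0.001]
force: [0.5, -0.5, -2.6]
width: 0.571
```

```bash
python3 -c "
from h import *
goto((.4925,-.1526,0.22),1.95)
im=arm.snapshot('wrist');cv2.imwrite('pics/w10.png',im)
cv2.imwrite('pics/top2.png',arm.snapshot('top'))"
```

```text
t 24.65 tcp [0.5859 0.3545 0.2314] tilt [ 0.005  0.002 -1.   ] yawy 1.56 w 0.571 F [ 0.5 -0.5 -2.6] q [0.46 0.56 1.16 0.   1.41 0.43]
dworld mm [ -93.4 -507.1  -11.4] shift start-axes [-3.363 -0.714  0.065] shift end-axes [-3.358 -0.737  0.076]
turn [ 0.0015 -0.0007 -0.0022] deg [ 0.3 -0.1 -0.4] dyaw->q6 0.4
```

View pics/w10.png

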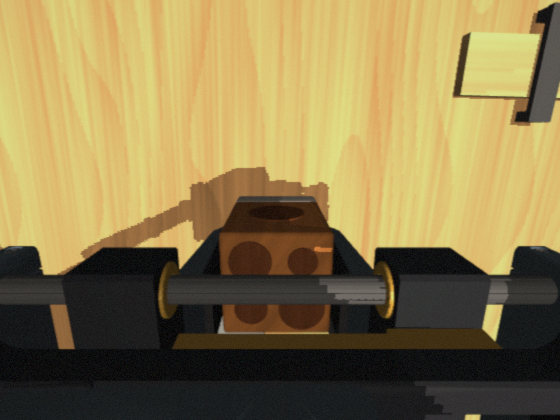

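View pics/top2.png

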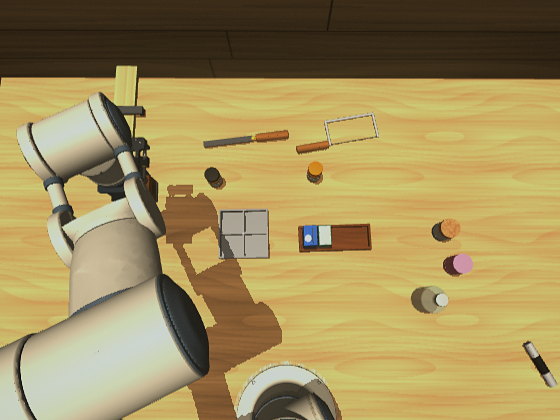

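Emit:
{"name": "jog_arm", "arguments": {"series": "-0.2 -0.06 0 0.0015 0 -0.0022 0.3;-0.37 -0.08 0 0 0 0 0.3;-0.37 -0.08 0 0 0 0 0.3;-0.37 -0.08 0 0 0 0 0.3;-0.37 -0.08 0 0 0 0 0.3;-0.37 -0.08 0 0 0 0 0.3;-0.37 -0.08 0 0 0 0 0.3;-0.37 -0.08 0 0 0 0 0.3;-0.35 -0.05 0 0 0 0 0.3;-0.1 -0.03 0 0 0 0 0.3;0 0 0 0 0 0 0.3;0 0 0 0 0 0 0.3"}}

```text
t: 26.25
tcp_pos: [0.4948, -0.1484, 0.2208]
tool_rot: [0.686, 0.728, -0.004, -0.007]
force: [0.2, -0.2, -2.4]
width: 0.567
```

```bash
python3 -c "
from h import *
goto((.4925,-.1546,0.16),1.95)"
```

```text
t 26.25 tcp [ 0.4948 -0.1484  0.2208] tilt [-0.016  0.003 -1.   ] yawy 3.43 w 0.567 F [ 0.2 -0.2 -2.4] q [-0.4   0.34  1.59 -0.    1.23 -0.46]
dworld mm [ -2.3  -6.2 -60.8] shift start-axes [-0.042 -0.012  0.406] shift end-axes [-0.041 -0.017  0.406]
turn [-0.005  -0.0011  0.0082] deg [-0.9 -0.2  1.5] dyaw->q6 -1.5
```

Emit:
{"name": "jog_arm", "arguments": {"series": "-0.042 -0.014 0.2 -0.005 -0.001 0.0082 0.3;0 -0.006 0.24 0.001 0 0 0.3;0 0 0 0 0 0 0.3;0 0 0 0 0 0 0.3"}}

```text
t: 26.75
tcp_pos: [0.4935, -0.1504, 0.1548]
tool_rot: [0.693, 0.721, -0.0, -0.0]
force: [-0.5, 0.1, -1.0]
width: 0.569
```

```bash
python3 w.py w11; python3 -c "
from h import *
goto((.4925,-.1546,0.064),1.95)"
```

```text
t 26.75 tcp [ 0.4935 -0.1504  0.1548] tilt [-0.001  0.    -1.   ] yawy 2.33 w 0.569 F [-0.5  0.1 -1. ] q [-0.41  0.41  1.68 -0.    1.04 -0.45]
turn [-0.0003 -0.0001 -0.    ] deg [-0.1 -0.  -0. ] dyaw->q6 0.0
t 26.8 tcp [ 0.4934 -0.1504  0.1548] tilt [-0.001  0.    -1.   ] yawy 2.32 w 0.568 F [-0.9  0.5 -2.1] q [-0.41  0.41  1.68  0.    1.04 -0.45]
dworld mm [ -0.9  -4.2 -90.8] shift start-axes [-0.028 -0.006  0.605] shift end-axes [-0.028 -0.007  0.605]
turn [-0.0003 -0.0002  0.0021] deg [-0.1 -0.   0.4] dyaw->q6 -0.4
```

View pics/w11.png

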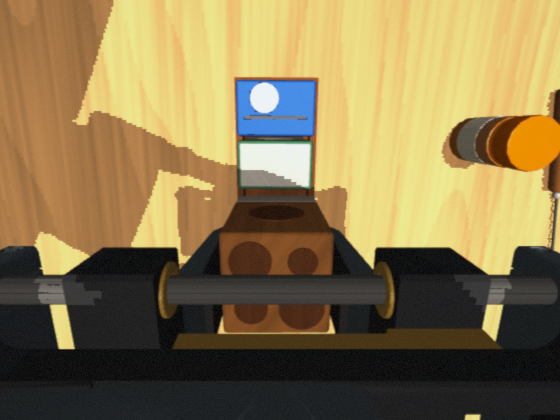

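Run:
```python
from m import *
im,s=load("w11");C=cam("wrist",s)
print(ray(C,[(276,188.5),(276,141)],.086)*1000, ray(C,[(276,135),(276,79)],.090)*1000)
print(toolpt([(277,197),],.041),toolpt([(277,233),(277,331)],-.037))
cv2.imwrite('pics/c11.png',cv2.resize(im[70:210,225:330],None,fx=5,fy=5,interpolation=cv2.INTER_CUBIC)[:600])
```

```text
[[ 491.84817372 -124.12263702   86.        ]
 [ 490.40177513  -88.81641213   86.        ]] [[490.22421012 -84.43023043  90.        ]
 [488.6932403  -47.05964304  90.        ]]
[[25.84002832  0.15403695 41.        ]] [[ 27.03151119  -0.11439319 -37.        ]
 [-22.52877467  -0.06168572 -37.        ]]
```

View pics/c11.png

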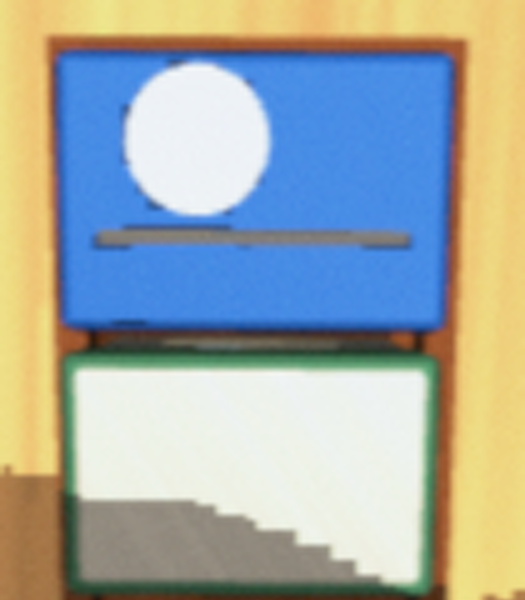

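Emit:
{"name": "jog_arm", "arguments": {"series": "-0.03 -0.014 0.2 0.001 0 0.002 0.3;0 -0.01 0.2 0.001 0 0 0.3;0 -0.006 0.12 0.0005 0 0 0.3;0 0 0 0 0 0 0.3;0 0 0 0 0 0 0.3"}}

```text
t: 27.42
tcp_pos: [0.4939, -0.1559, 0.0815]
tool_rot: [0.694, 0.72, -0.001, 0.002]
force: [0.2, 0.1, -1.4]
width: 0.569
```

```bash
python3 -c "
from h import *
goto((.4925,-.1549,0.0475),1.95)"
```

```text
t 27.43 tcp [ 0.4939 -0.1559  0.0815] tilt [ 0.001 -0.004 -1.   ] yawy 2.08 w 0.569 F [ 0.2  0.1 -1.4] q [-0.42  0.52  1.76 -0.    0.86 -0.45]
dworld mm [ -1.4   1.  -34. ] shift start-axes [ 0.008 -0.009  0.226] shift end-axes [ 0.007 -0.009  0.226]
turn [0.0004 0.0014 0.0007] deg [0.1 0.2 0.1] dyaw->q6 -0.1
```

Emit:
{"name": "jog_arm", "arguments": {"series": "0.008 -0.012 0.1 0.0006 0.0014 0.0007 0.3;0 -0.003 0.06 0.0003 0.0002 0 0.3;0 0 0 0 0 0 0.3;0 0 0 0 0 0 0.3"}}

```text
t: 27.92
tcp_pos: [0.4924, -0.155, 0.0574]
tool_rot: [0.695, 0.719, 0.0, 0.0]
force: [0.3, -0.4, -2.4]
width: 0.567
```

```bash
python3 -c "
from h import *
goto((.4925,-.1549,0.0475),1.95)"
```

```text
t 27.93 tcp [ 0.4924 -0.155   0.0574] tilt [ 0.  0. -1.] yawy 1.96 w 0.567 F [ 0.3 -0.4 -2.4] q [-0.42  0.56  1.78  0.    0.8  -0.46]
dworld mm [ 0.1  0.1 -9.9] shift start-axes [0.001 0.    0.066] shift end-axes [0.001 0.    0.066]
turn [ 0.0002 -0.      0.    ] deg [ 0. -0.  0.] dyaw->q6 -0.0
```

Emit:
{"name": "jog_arm", "arguments": {"series": "0 -0.003 0.04 0.0002 0 0 0.3;0 0 0.02 0 0 0 0.3;0 0 0 0 0 0 0.3;0 0 0.004 0 0 0 0.3;0 0 0 0 0 0 0.3"}}

```text
t: 28.55
tcp_pos: [0.4923, -0.1552, 0.0475]
tool_rot: [0.695, 0.719, 0.0, 0.0]
force: [-0.5, 0.3, -1.9]
width: 0.567
```

```bash
python3 -c "
from h import *
goto((.4925,-.1549,0.0468),1.95)"
```

```text
t 28.55 tcp [ 0.4923 -0.1552  0.0475] tilt [ 0. -0. -1.] yawy 1.96 w 0.567 F [-0.5  0.3 -1.9] q [-0.42  0.58  1.78 -0.    0.78 -0.46]
dworld mm [ 0.2  0.3 -0.7] shift start-axes [0.002 0.002 0.005] shift end-axes [0.002 0.002 0.005]
turn [0.0001 0.0001 0.    ] deg [0. 0. 0.] dyaw->q6 -0.0
```

Emit:
{"name": "jog_arm", "arguments": {"series": "0 0 0.003 0 0 0 0.8;0 0 0 0 0 0 0.8;0 0 0 0 0 0 0.8;0 0 0 0 0 0 0.8;0 0 -0.1 0 0 0 0.8;0 0 -0.3 0 0 0 1;0 0 -0.4 0 0 0 1;0 0 -0.4 0 0 0 1;-0.1 0 -0.3 0 0 0 1;-0.4 0.02 0 0 0 0 1;-0.4 0.02 0 0 0 0 1;-0.4 0.02 0 0 0 0 1;-0.4 0.02 0 0 0 0 1;-0.4 0.02 0 0 0 0 1;-0.4 0.02 0 0 0 0 1;-0.1 0 0 0 0 0 1;0 0 0 0 0 0 1;0 0 0 0 0 0 1"}}

```text
t: 30.8
tcp_pos: [0.5217, -0.5534, 0.297]
tool_rot: [0.694, 0.72, 0.001, 0.005]
force: [0.1, -0.3, 0.1]
width: 1.0
```

```bash
python3 w.py w12
```

```text
t 30.8 tcp [ 0.5217 -0.5534  0.297 ] tilt [ 0.009 -0.006 -1.   ] yawy 2.09 w 1.0 F [ 0.1 -0.3  0.1] q [-0.89  0.65  0.83  0.    1.65 -0.93]
turn [ 0.0027  0.002  -0.    ] deg [ 0.5  0.4 -0. ] dyaw->q6 0.0
```

View pics/w12.png

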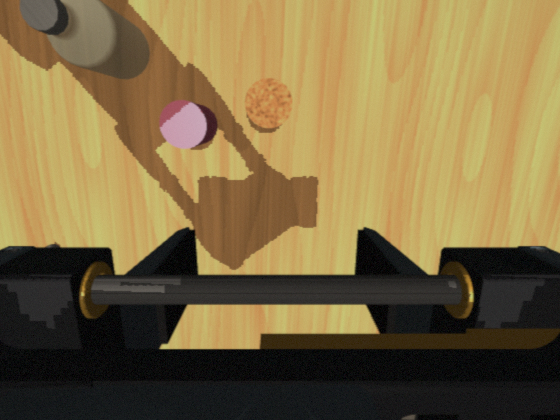

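Run:
```python
from m import *
im,s=load("w12");C=cam("wrist",s)
hsv=cv2.cvtColor(im,cv2.COLOR_BGR2HSV)
for p in [(269,90),(258,103),(280,110),(300,103),(269,128),(230,80)]:print(p,hsv[p[1],p[0]])
for lo in((8,145,60),):
  rect(im,C,lo,(17,255,255),.082,(230,65,315,145),"m12",k=3)
```

```text
(269, 90) [ 16 150 199]
(258, 103) [ 14 162 178]
(280, 110) [ 18 143 201]
(300, 103) [ 21 124 201]
(269, 128) [ 15 149 145]
(230, 80) [ 20 127 201]
rect c [ 510.5 -460.1] size [52.6 57.7] long-axis deg 92.2 circ [ 509.  -460.2] 59.2 px c [267.4 104.1] px bbox [245  78] [291 131]
```

View pics/m12.png

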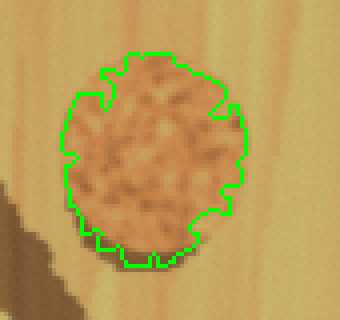

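Run:
```python
from m import *
im,s=load("w12");C=cam("wrist",s)
p=ray(C,[(245.3,103),(291.7,103),(268.5,78),(268.5,127.5)],.082)*1000;print(p,p.mean(0))
goto((.5100,-.4585,.16),1.95)
```

```text
[[ 484.44188843 -458.80313909   82.        ]
 [ 537.46662352 -456.82670362   82.        ]
 [ 510.12450835 -431.20788991   82.        ]
 [ 511.76751326 -484.9261412    82.        ]] [ 510.95013339 -457.94096846   82.        ]
t 30.85 tcp [ 0.5218 -0.5533  0.2971] tilt [ 0.009 -0.006 -1.   ] yawy 2.11 w 0.999 F [ 0.9  0.3 -0. ] q [-0.89  0.65  0.83  0.    1.65 -0.93]
dworld mm [ -11.8   94.8 -137.1] shift start-axes [ 0.64  -0.063  0.909] shift end-axes [ 0.634 -0.057  0.914]
turn [0.0027 0.0021 0.0009] deg [0.5 0.4 0.2] dyaw->q6 -0.2
```

Emit:
{"name": "jog_arm", "arguments": {"series": "0.33 -0.03 0.2 0.002 0.001 0.0009 0.85;0.33 -0.03 0.3 0 0 0 0.85;0 -0.01 0.3 0 0 0 0.85;0 0 0.1 0 0 0 0.85;0 0 0 0 0 0 0.85;0 0 0 0 0 0 0.85"}}

```text
t: 31.6
tcp_pos: [0.5102, -0.4511, 0.1664]
tool_rot: [0.694, 0.72, -0.0, 0.006]
force: [0.1, -0.6, 0.1]
width: 0.85
```

```bash
python3 -c "
from h import *
goto((.5110,-.4580,0.042),1.95)"
```

```text
t 31.6 tcp [ 0.5102 -0.4511  0.1664] tilt [ 0.008 -0.009 -1.   ] yawy 2.17 w 0.85 F [ 0.1 -0.6  0.1] q [-0.81  0.61  1.26 -0.    1.26 -0.85]
dworld mm [   0.8   -6.9 -124.4] shift start-axes [-0.039 -0.003  0.829] shift end-axes [-0.046  0.004  0.829]
turn [0.0024 0.0028 0.0012] deg [0.4 0.5 0.2] dyaw->q6 -0.2
```

Emit:
{"name": "jog_arm", "arguments": {"series": "-0.042 -0.003 0.15 0.0024 0.0028 0.0012 0.85;0.006 -0.006 0.2 0.0006 0.0006 0 0.85;0.006 -0.006 0.2 0.0006 0.0006 0 0.85;0.004 -0.004 0.12 0.0006 0.0006 0 0.85;0 0 0 0 0 0 0.85;0 0 0 0 0 0 0.85"}}

```text
t: 32.35
tcp_pos: [0.5095, -0.4605, 0.0648]
tool_rot: [0.696, 0.718, -0.0, -0.001]
force: [-0.1, -0.6, 0.4]
width: 0.853
```

```bash
python3 -c "
from h import *
goto((.5110,-.4580,0.042),1.95)
im=arm.snapshot('wrist');cv2.imwrite('pics/w13.png',im)"
```

```text
t 32.35 tcp [ 0.5095 -0.4605  0.0648] tilt [-0.002  0.001 -1.   ] yawy 1.8 w 0.853 F [-0.1 -0.6  0.4] q [-0.82  0.73  1.32 -0.    1.09 -0.85]
dworld mm [  1.5   2.5 -22.8] shift start-axes [0.016 0.011 0.152] shift end-axes [0.016 0.01  0.152]
turn [-0.0007 -0.0004 -0.0008] deg [-0.1 -0.1 -0.1] dyaw->q6 0.1
```

View pics/w13.png

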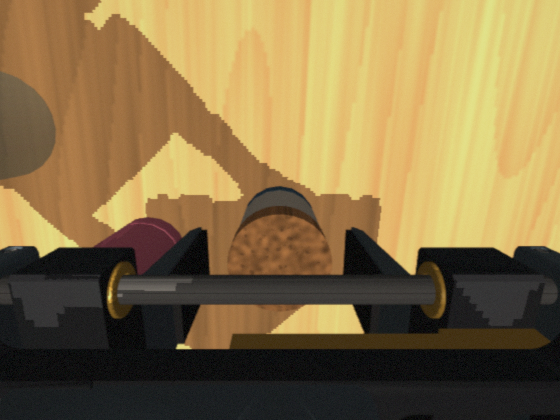

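Emit:
{"name": "jog_arm", "arguments": {"series": "0.016 0.008 0.09 -0.0005 -0.0002 -0.0008 0.85;0 0 0.05 0 0 0 0.85;0 0 0 0 0 0 0.85;0 0 0 0 0 0 0.85"}}

```text
t: 32.9
tcp_pos: [0.5113, -0.4583, 0.0439]
tool_rot: [0.695, 0.719, -0.0, 0.001]
force: [0.9, 0.3, 0.1]
width: 0.849
```

```bash
python3 -c "
from h import *
goto((.5110,-.4580,0.042),1.95)
im=arm.snapshot('wrist');cv2.imwrite('pics/w14.png',cv2.resize(im[180:340,200:360],None,fx=4,fy=4)[:600])"
```

```text
t 32.9 tcp [ 0.5113 -0.4583  0.0439] tilt [ 0.001 -0.001 -1.   ] yawy 1.97 w 0.849 F [0.9 0.3 0.1] q [-0.82  0.76  1.34 -0.    1.05 -0.85]
dworld mm [-0.3  0.3 -1.9] shift start-axes [ 0.002 -0.002  0.013] shift end-axes [ 0.002 -0.002  0.013]
turn [0.0004 0.0004 0.0001] deg [0.1 0.1 0. ] dyaw->q6 -0.0
```

View pics/w14.png

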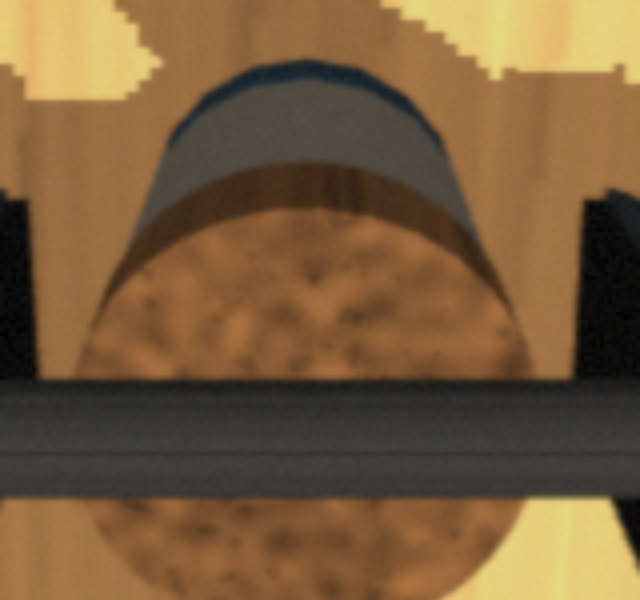

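```bash
python3 -c "
from h import *
print(toolpt([(277,232)],-.0381),toolpt([(277,195)],.0439))"
```

```text
[[ 27.86765382  -0.12182757 -38.1       ]] [[26.5938571   0.16046526 43.9       ]]
```

Emit:
{"name": "jog_arm", "arguments": {"series": "0 0 0.01 0 0 0 0.3;0 0 0 0 0 0 0.3;0 0 0 0 0 0 0.3;0 0 0 0 0 0 0.3;0 0 0 0 0 0 0.3;0 0 0 0 0 0 0.3;0 0 -0.1 0 0 0 0.3;0 0 -0.3 0 0 0 0.3;0 0 -0.4 0 0 0 0.3;0 0 -0.3 0 0 0 0.3;0 0 -0.1 0 0 0 0.3;0 0 0 0 0 0 0.3;0 0 0 0 0 0 0.3"}}

```text
t: 34.58
tcp_pos: [0.5098, -0.4569, 0.2286]
tool_rot: [0.695, 0.719, 0.0, -0.001]
force: [-0.5, 0.3, -3.8]
width: 0.585
```

```bash
python3 -c "
from h import *
goto((.4942,-.210,0.22),1.95)
im=arm.snapshot('wrist');cv2.imwrite('pics/w15.png',im)
cv2.imwrite('pics/top3.png',arm.snapshot('top'))"
```

```text
t 34.58 tcp [ 0.5098 -0.4569  0.2286] tilt [-0.001  0.001 -1.   ] yawy 1.97 w 0.585 F [-0.5  0.3 -3.8] q [-0.82  0.57  1.16 -0.    1.41 -0.85]
dworld mm [-15.6 246.9  -8.6] shift start-axes [ 1.648 -0.048  0.059] shift end-axes [ 1.648 -0.048  0.057]
turn [-0.0003 -0.0004  0.0001] deg [-0.1 -0.1  0. ] dyaw->q6 -0.0
```

View pics/w15.png

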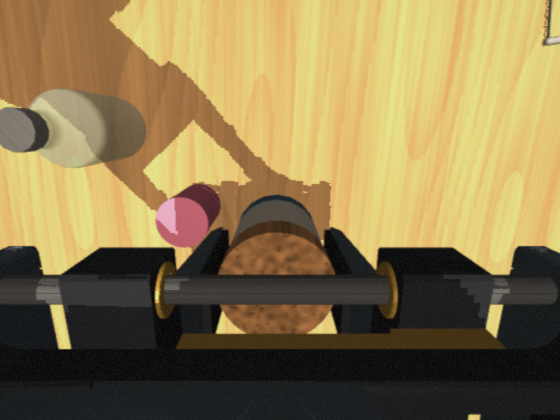

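View pics/top3.png

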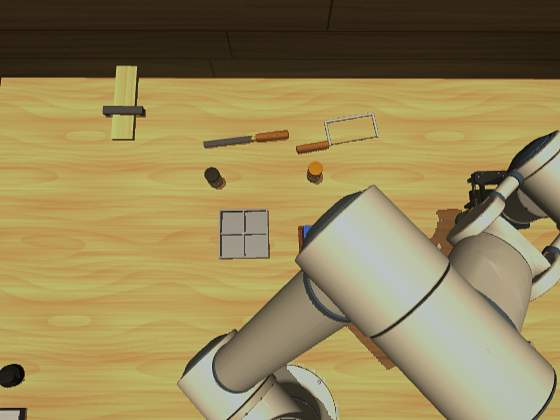

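Emit:
{"name": "jog_arm", "arguments": {"series": "0.25 -0.01 0 0 0 0 0.3;0.38 -0.01 0 0 0 0 0.3;0.38 -0.01 0 0 0 0 0.3;0.38 -0.01 0 0 0 0 0.3;0.25 -0.01 0 0 0 0 0.3;0 0 0 0 0 0 0.3;0 0 0 0 0 0 0.3"}}

```text
t: 35.55
tcp_pos: [0.49, -0.2028, 0.2204]
tool_rot: [0.695, 0.719, -0.001, -0.007]
force: [-0.0, -0.3, -3.1]
width: 0.583
```

```bash
python3 -c "
from h import *
goto((.4943,-.210,0.15),1.95)"
```

```text
t 35.55 tcp [ 0.49   -0.2028  0.2204] tilt [-0.012  0.009 -1.   ] yawy 1.91 w 0.583 F [-0.  -0.3 -3.1] q [-0.51  0.36  1.56  0.    1.24 -0.54]
dworld mm [  4.3  -7.2 -70.4] shift start-axes [-0.053  0.032  0.469] shift end-axes [-0.049  0.027  0.47 ]
turn [-0.0037 -0.003  -0.0003] deg [-0.7 -0.5 -0. ] dyaw->q6 0.0
```

Emit:
{"name": "jog_arm", "arguments": {"series": "-0.05 0.028 0.2 -0.0037 -0.003 0 0.3;0 -0.006 0.24 0.001 0 0 0.3;0 0 0 0 0 0 0.3;0 0 0 0 0 0 0.3"}}

```text
t: 36.05
tcp_pos: [0.4942, -0.2137, 0.1528]
tool_rot: [0.696, 0.718, -0.001, -0.001]
force: [1.0, -0.1, -2.3]
width: 0.587
```

```bash
python3 w.py w16; python3 -c "
from h import *
goto((.4943,-.210,0.08),1.95)"
```

```text
t 36.05 tcp [ 0.4942 -0.2137  0.1528] tilt [-0.002 -0.001 -1.   ] yawy 1.72 w 0.587 F [ 1.  -0.1 -2.3] q [-0.52  0.45  1.63 -0.    1.07 -0.55]
turn [-0.0008  0.0003  0.    ] deg [-0.1  0.1  0. ] dyaw->q6 0.0
t 36.1 tcp [ 0.4941 -0.2137  0.1528] tilt [-0.002 -0.001 -1.   ] yawy 1.72 w 0.587 F [ 0.8  1.2 -2.8] q [-0.52  0.45  1.63 -0.    1.07 -0.55]
dworld mm [  0.2   3.7 -72.8] shift start-axes [0.025 0.003 0.485] shift end-axes [0.024 0.002 0.485]
turn [-0.0008  0.0003 -0.0013] deg [-0.1  0.1 -0.2] dyaw->q6 0.2
```

View pics/w16.png

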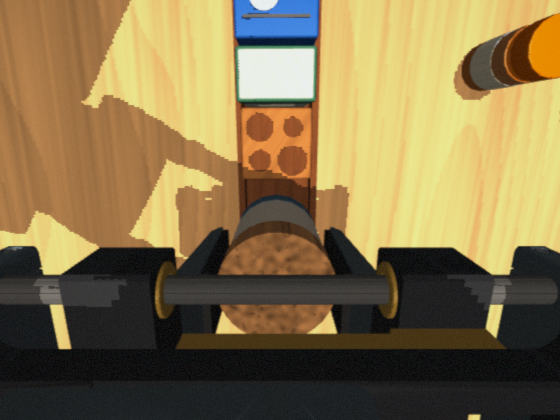

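Run:
```python
from m import *
im,s=load("w16");C=cam("wrist",s)
cv2.imwrite('pics/c16.png',cv2.resize(im[95:205,225:330],None,fx=5,fy=5,interpolation=cv2.INTER_CUBIC))
print(ray(C,[(276,r) for r in (108,177,178,179,180)],.084)*1000)
```

```text
[[ 490.91721963 -129.26080793   84.        ]
 [ 492.41758794 -178.76619879   84.        ]
 [ 492.44057924 -179.52480791   84.        ]
 [ 492.46360823 -180.28466086   84.        ]
 [ 492.48667501 -181.04576071   84.        ]]
```

View pics/c16.png

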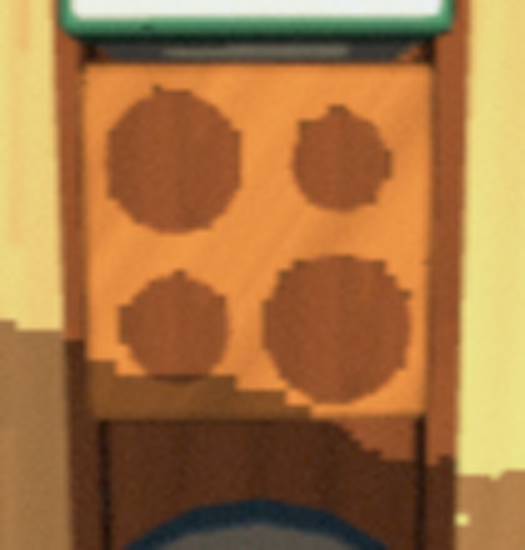

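Emit:
{"name": "jog_arm", "arguments": {"series": "0.022 -0.006 0.2 0 0.0003 -0.0013 0.3;0.003 -0.008 0.2 0.0008 0.0003 0 0.3;0 0 0 0 0 0 0.3;0 0 0 0 0 0 0.3"}}

```text
t: 36.6
tcp_pos: [0.4952, -0.2124, 0.0971]
tool_rot: [0.695, 0.719, -0.0, 0.002]
force: [0.4, -0.1, -3.5]
width: 0.588
```

```bash
python3 -c "
from h import *
goto((.4943,-.2105,0.0485),1.95)"
```

```text
t 36.6 tcp [ 0.4952 -0.2124  0.0971] tilt [ 0.003 -0.004 -1.   ] yawy 1.93 w 0.588 F [ 0.4 -0.1 -3.5] q [-0.51  0.52  1.69 -0.    0.92 -0.55]
dworld mm [ -0.9   1.9 -48.6] shift start-axes [ 0.014 -0.007  0.324] shift end-axes [ 0.013 -0.006  0.324]
turn [ 0.0009  0.0012 -0.0001] deg [ 0.2  0.2 -0. ] dyaw->q6 0.0
```

Emit:
{"name": "jog_arm", "arguments": {"series": "0.016 -0.01 0.13 0.0014 0.0014 0 0.3;0.003 -0.005 0.09 0.0004 0.0003 0 0.3;0 0 0 0 0 0 0.3;0 0 0 0 0 0 0.3"}}

```text
t: 37.1
tcp_pos: [0.4958, -0.2114, 0.0679]
tool_rot: [0.695, 0.719, 0.0, 0.002]
force: [0.1, 0.3, -3.6]
width: 0.59
```

```bash
python3 -c "
from h import *
goto((.4943,-.2105,0.0485),1.95)"
```

```text
t 37.1 tcp [ 0.4958 -0.2114  0.0679] tilt [ 0.003 -0.002 -1.   ] yawy 1.93 w 0.59 F [ 0.1  0.3 -3.6] q [-0.51  0.57  1.72 -0.    0.86 -0.55]
dworld mm [ -1.5   0.9 -19.4] shift start-axes [ 0.007 -0.01   0.129] shift end-axes [ 0.006 -0.009  0.129]
turn [ 0.001   0.0007 -0.0001] deg [ 0.2  0.1 -0. ] dyaw->q6 0.0
```

Emit:
{"name": "jog_arm", "arguments": {"series": "0.008 -0.012 0.07 0.0012 0.0009 0 0.3;0 -0.002 0.05 0 0 0 0.3;0 0 0 0 0 0 0.3;0 0 0 0 0 0 0.3"}}

```text
t: 37.6
tcp_pos: [0.4938, -0.2104, 0.0493]
tool_rot: [0.695, 0.719, 0.0, -0.0]
force: [0.3, -0.5, -3.0]
width: 0.588
```

```bash
python3 -c "
from h import *
goto((.4943,-.2105,0.0485),1.95)"
```

```text
t 37.6 tcp [ 0.4938 -0.2104  0.0493] tilt [-0.  0. -1.] yawy 1.93 w 0.588 F [ 0.3 -0.5 -3. ] q [-0.51  0.59  1.73  0.    0.82 -0.55]
dworld mm [ 0.5 -0.1 -0.8] shift start-axes [-0.     0.003  0.005] shift end-axes [-0.     0.003  0.005]
turn [-0.     -0.0001 -0.0001] deg [-0. -0. -0.] dyaw->q6 0.0
```

Emit:
{"name": "jog_arm", "arguments": {"series": "0 0 0.006 0 0 0 0.3;0 0 0 0 0 0 0.3;0 0 0 0 0 0 0.8;0 0 0 0 0 0 0.8;0 0 0 0 0 0 0.8;0 0 -0.1 0 0 0 0.8;0 0 -0.3 0 0 0 1;0 0 -0.4 0 0 0 1;0 0.05 -0.4 0 0 0 1;0.1 0.2 -0.2 0 0 0 1;0.13 0.35 0 0 0 0 1;0.1 0.35 0 0 0 0 1;0 0.05 0 0 0 0 1;0 0 0 0 0 0 1;0 0 0 0 0 0 1"}}

```text
t: 39.48
tcp_pos: [0.644, -0.1545, 0.2773]
tool_rot: [0.696, 0.718, 0.002, 0.004]
force: [-0.1, 0.2, -0.1]
width: 1.003
```

```bash
python3 w.py w17; python3 -c "
from h import *
cv2.imwrite('pics/top4.png',arm.snapshot('top'))
cv2.imwrite('pics/scene4.png',arm.snapshot('scene'))"
```

```text
t 39.48 tcp [ 0.644  -0.1545  0.2773] tilt [ 0.007 -0.003 -1.   ] yawy 1.83 w 1.003 F [-0.1  0.2 -0.1] q [-0.33  0.5   1.16 -0.    1.47 -0.36]
turn [ 0.0023  0.0009 -0.    ] deg [ 0.4  0.2 -0. ] dyaw->q6 0.0
```

View pics/w17.png

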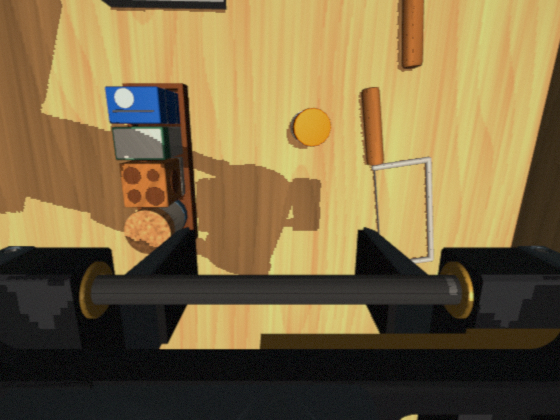

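View pics/scene4.png

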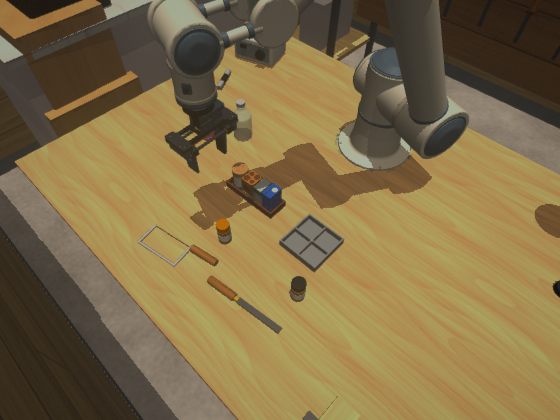

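Run:
```python
from m import *
im,s=load("w17");C=cam("wrist",s)
print(cv2.cvtColor(im,cv2.COLOR_BGR2HSV)[127,312])
r,e=rect(im,C,(10,200,120),(24,255,255),.084,(285,100,340,155),"m17")
goto((r[0][0]/1000,r[0][1]/1000,.16),1.95)
```

```text
[ 20 197 217]
rect c [685.3 -88.2] size [40.2 27.4] long-axis deg 33.7 circ [681.9 -83.3] 40.5 px c [313.  130.3] px bbox [294 113] [329 145]
t 39.62 tcp [ 0.6442 -0.1547  0.2773] tilt [ 0.008 -0.003 -1.   ] yawy 1.8 w 1.002 F [-0.6  0.5  0.2] q [-0.33  0.5   1.16 -0.    1.47 -0.36]
dworld mm [  41.1   66.5 -117.3] shift start-axes [0.437 0.282 0.783] shift end-axes [0.434 0.289 0.782]
turn [ 0.0024  0.0009 -0.0008] deg [ 0.4  0.2 -0.1] dyaw->q6 0.1
```

View pics/m17.png

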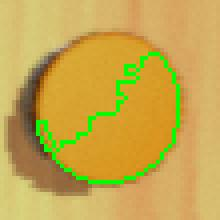

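Run:
```python
from m import *
im,s=load("w17");C=cam("wrist",s)
r,e=rect(im,C,(10,160,150),(24,255,255),.084,(285,100,340,155),"m17")
goto((e[0][0]/1000,e[0][1]/1000,.16),1.95)
```

```text
rect c [682.9 -82.7] size [40.9 39.4] long-axis deg 1.9 circ [682.6 -83. ] 41.6 px c [312.2 126.7] px bbox [294 108] [331 145]
t 39.62 tcp [ 0.6442 -0.1547  0.2773] tilt [ 0.008 -0.003 -1.   ] yawy 1.8 w 1.002 F [-0.6  0.5  0.2] q [-0.33  0.5   1.16 -0.    1.47 -0.36]
dworld mm [  38.4   71.6 -117.3] shift start-axes [0.472 0.265 0.782] shift end-axes [0.469 0.272 0.782]
turn [ 0.0024  0.0009 -0.0008] deg [ 0.4  0.2 -0.1] dyaw->q6 0.1
```

View pics/m17.png

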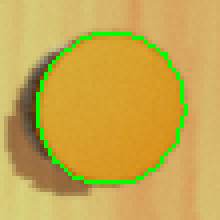

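Jar centre (682.7, −82.8), dia. 41 mm. Approach.

Emit:
{"name": "jog_arm", "arguments": {"series": "0.25 0.14 0.2 0.002 0.001 -0.0008 0.8;0.23 0.12 0.25 0.0005 0 0 0.8;0 -0.005 0.25 0.0005 0 0 0.8;0 0 0.1 0 0 0 0.8;0 0 0 0 0 0 0.8;0 0 0 0 0 0 0.8"}}

```text
t: 40.38
tcp_pos: [0.6808, -0.0828, 0.1582]
tool_rot: [0.697, 0.717, 0.0, 0.001]
force: [-0.6, -0.6, 0.8]
width: 0.799
```

```bash
python3 -c "
from h import *
goto((.6827,-.0828,0.042),1.95)"
```

```text
t 40.38 tcp [ 0.6808 -0.0828  0.1582] tilt [ 0.002 -0.001 -1.   ] yawy 1.69 w 0.799 F [-0.6 -0.6  0.8] q [-0.21  0.63  1.25 -0.    1.26 -0.24]
dworld mm [   1.9    0.  -116.2] shift start-axes [0.001 0.011 0.775] shift end-axes [-0.     0.013  0.775]
turn [ 0.0007  0.0004 -0.0014] deg [ 0.1  0.1 -0.3] dyaw->q6 0.3
```

Emit:
{"name": "jog_arm", "arguments": {"series": "0 0.002 0.2 0.0012 0.0006 -0.0014 0.8;0 -0.01 0.2 0.0008 0.0002 0 0.8;0 -0.01 0.2 0.0008 0.0002 0 0.8;0 -0.006 0.08 0.0008 0 0 0.8;0 0 0 0 0 0 0.8;0 0 0 0 0 0 0.8"}}

```text
t: 41.12
tcp_pos: [0.6829, -0.0864, 0.0639]
tool_rot: [0.696, 0.718, 0.001, 0.003]
force: [-0.1, 0.4, 0.9]
width: 0.797
```

```bash
python3 -c "
from h import *
goto((.6827,-.0828,0.042),1.95)
im=arm.snapshot('wrist');cv2.imwrite('pics/w18.png',im)"
```

```text
t 41.12 tcp [ 0.6829 -0.0864  0.0639] tilt [ 0.005 -0.002 -1.   ] yawy 1.8 w 0.797 F [-0.1  0.4  0.9] q [-0.21  0.73  1.32 -0.    1.08 -0.24]
dworld mm [ -0.2   3.6 -21.9] shift start-axes [ 0.024 -0.002  0.146] shift end-axes [ 0.024 -0.001  0.146]
turn [ 0.0017  0.0006 -0.0008] deg [ 0.3  0.1 -0.2] dyaw->q6 0.2
```

View pics/w18.png

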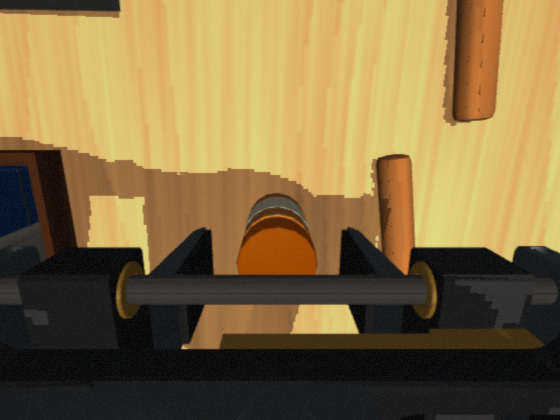

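```bash
python3 -c "
from h import *
s=arm.sense();C=cam('wrist',s);print(ray(C,[(378,160),(388,270)],.012))"
```

```text
[[ 0.75168999 -0.03476328  0.012     ]
 [ 0.76883269 -0.1172371   0.012     ]]
```

Handle begins at x≈0.75, fingers reach 0.733 at z ≥ 0.04: clear. Grip.

Emit:
{"name": "jog_arm", "arguments": {"series": "0.024 -0.006 0.09 0.0018 0.0006 -0.0008 0.8;0 0 0.05 0 0 0 0.8;0 0 0 0 0 0 0.8;0 0 0 0 0 0 0.2;0 0 0 0 0 0 0.2;0 0 0 0 0 0 0.2;0 0 0 0 0 0 0.2;0 0 0 0 0 0 0.2;0 0 0 0 0 0 0.2"}}

```text
t: 42.3
tcp_pos: [0.6827, -0.0826, 0.0429]
tool_rot: [0.695, 0.719, 0.0, 0.001]
force: [-0.0, -0.1, -1.2]
width: 0.456
```

```bash
python3 -c "
from h import *
goto((.6827,-.0828,0.042),1.95)"
```

```text
t 42.3 tcp [ 0.6827 -0.0826  0.0429] tilt [ 0.001 -0.    -1.   ] yawy 1.96 w 0.456 F [-0.  -0.1 -1.2] q [-0.21  0.76  1.34  0.    1.05 -0.24]
dworld mm [ 0.  -0.2 -0.9] shift start-axes [-0.001  0.     0.006] shift end-axes [-0.001  0.     0.006]
turn [0.0004 0.0001 0.0001] deg [0.1 0.  0. ] dyaw->q6 -0.0
```

Emit:
{"name": "jog_arm", "arguments": {"series": "0 0 -0.1 0 0 0 0.2;0 0 -0.3 0 0 0 0.2;0 0 -0.4 0 0 0 0.2;0.1 -0.08 -0.2 0 0 0 0.2;0.25 -0.22 0 0 0 0 0.2;0.25 -0.22 0 0 0 0 0.2;0.25 -0.22 0 0 0 0 0.2;0.25 -0.2 0 0 0 0 0.2;0.05 0 0 0 0 0 0.2;0 0 0 0 0 0 0.2;0 0 0 0 0 0 0.2"}}

```text
t: 43.68
tcp_pos: [0.5337, 0.0884, 0.2076]
tool_rot: [0.695, 0.719, 0.004, 0.005]
force: [0.4, -0.0, -1.0]
width: 0.456
```

```bash
python3 w.py w19;python3 -c "
from h import *
goto((.5403,.0905,0.12),1.0)"
```

```text
t 43.67 tcp [0.5337 0.0884 0.2076] tilt [ 0.013 -0.001 -1.   ] yawy 1.89 w 0.456 F [ 0.4 -0.  -1. ] q [ 0.05  0.38  1.57 -0.    1.18  0.02]
turn [ 0.004   0.0003 -0.    ] deg [ 0.7  0.1 -0. ] dyaw->q6 0.0
t 43.73 tcp [0.5338 0.0883 0.2076] tilt [ 0.013 -0.001 -1.   ] yawy 1.87 w 0.458 F [ 0.1 -0.5 -0.7] q [ 0.05  0.38  1.57 -0.    1.18  0.02]
dworld mm [  6.5   2.2 -87.6] shift start-axes [0.014 0.036 0.584] shift end-axes [0.014 0.043 0.584]
turn [0.0041 0.0003 0.0048] deg [0.7 0.  0.9] dyaw->q6 -0.9
```

View pics/w19.png

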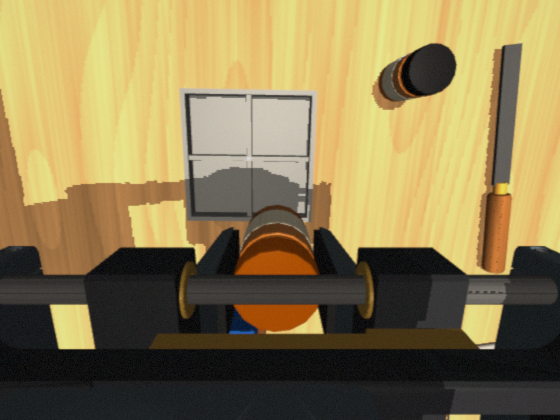

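Run:
```python
from m import *
im,s=load("w19");C=cam("wrist",s)
p=ray(C,[(181,90),(316,91),(312,221),(186,219)],.026)*1000;print(p,p.mean(0));print(ray(C,[(249,158)],.026))
```

```text
[[433.98477699 192.86642007  26.        ]
 [573.51444662 196.70001819  26.        ]
 [578.16764363  55.78520839  26.        ]
 [433.62040999  53.95207942  26.        ]] [504.82181931 124.82593152  26.        ]
[[0.50484212 0.12549912 0.026     ]]
```

Crate centre confirmed. Descend into the (+x, −y) cell.

Emit:
{"name": "jog_arm", "arguments": {"series": "0.014 0.034 0.2 0.0042 0.0003 0.0048 0.2;0 -0.012 0.25 0.001 0 0 0.2;0 -0.01 0.2 0.001 0 0 0.2;0 0 0 0 0 0 0.2;0 0 0 0 0 0 0.2"}}

```text
t: 44.35
tcp_pos: [0.5401, 0.0871, 0.1089]
tool_rot: [0.703, 0.711, -0.001, -0.001]
force: [1.1, 0.5, -0.9]
width: 0.457
```

```bash
python3 -c "
from h import *
goto((.5403,.0905,0.0485),1.0)"
```

```text
t 44.35 tcp [0.5401 0.0871 0.1089] tilt [-0.004 -0.    -1.   ] yawy 0.71 w 0.457 F [ 1.1  0.5 -0.9] q [ 0.05  0.52  1.65 -0.    0.97  0.04]
dworld mm [  0.2   3.4 -60.4] shift start-axes [0.023 0.003 0.402] shift end-axes [0.023 0.002 0.402]
turn [-0.0012  0.0001 -0.0016] deg [-0.2  0.  -0.3] dyaw->q6 0.3
```

Emit:
{"name": "jog_arm", "arguments": {"series": "0.023 -0.003 0.18 0 0 0 0.2;0 -0.006 0.16 0.0008 0 0 0.2;0 0 0 0 0 0 0.2;0 0 0 0 0 0 0.2"}}

```text
t: 44.85
tcp_pos: [0.5432, 0.0901, 0.0626]
tool_rot: [0.703, 0.711, 0.001, 0.001]
force: [0.5, 0.5, -1.1]
width: 0.456
```

```bash
python3 -c "
from h import *
goto((.5403,.0905,0.0485),1.0)"
```

```text
t 44.85 tcp [0.5432 0.0901 0.0626] tilt [ 0.003  0.    -1.   ] yawy 0.65 w 0.456 F [ 0.5  0.5 -1.1] q [0.06 0.59 1.69 0.   0.86 0.04]
dworld mm [ -2.9   0.4 -14.1] shift start-axes [ 0.003 -0.019  0.094] shift end-axes [ 0.003 -0.019  0.094]
turn [ 0.001  -0.0001 -0.0019] deg [ 0.2 -0.  -0.3] dyaw->q6 0.3
```

Emit:
{"name": "jog_arm", "arguments": {"series": "0.003 -0.019 0.05 0.0012 0 -0.0019 0.2;0 0 0.04 0 0 0 0.2;0 0 0 0 0 0 0.2;0 0 0.004 0 0 0 0.2;0 0 0 0 0 0 0.2"}}

```text
t: 45.48
tcp_pos: [0.5414, 0.0906, 0.0498]
tool_rot: [0.701, 0.713, 0.001, 0.001]
force: [-0.4, 0.0, -1.5]
width: 0.451
```

```bash
python3 -c "
from h import *
goto((.5403,.0905,0.0479),1.0)"
```

```text
t 45.48 tcp [0.5414 0.0906 0.0498] tilt [ 0.002  0.    -1.   ] yawy 1.02 w 0.451 F [-0.4  0.  -1.5] q [0.06 0.6  1.7  0.   0.83 0.04]
dworld mm [-1.1 -0.1 -1.9] shift start-axes [-0.    -0.007  0.012] shift end-axes [-0.    -0.007  0.012]
turn [ 0.0007 -0.0001  0.0001] deg [ 0.1 -0.   0. ] dyaw->q6 -0.0
```

Emit:
{"name": "jog_arm", "arguments": {"series": "0 -0.006 0.012 0.0006 0 0 0.2;0 0 0 0 0 0 0.2;0 0 0.002 0 0 0 0.2;0 0 0 0 0 0 0.7;0 0 0 0 0 0 0.7;0 0 0 0 0 0 0.7;0 0 -0.1 0 0 0 0.7;0 0 -0.3 0 0 0 1;0 0 -0.4 0 0 0 1;0 0.05 -0.4 0 0 0 1;0.1 0.2 -0.2 0 0 0 1;0.13 0.3 0 0 0 0 1;0.1 0 0 0 0 0 1;0 0 0 0 0 0 1;0 0 0 0 0 0 1"}}

```text
t: 47.35
tcp_pos: [0.6218, 0.1422, 0.2736]
tool_rot: [0.701, 0.713, 0.002, 0.002]
force: [-0.1, -0.2, -0.4]
width: 1.002
```

```bash
python3 w.py w20
```

```text
t 47.35 tcp [0.6218 0.1422 0.2736] tilt [ 0.005  0.001 -1.   ] yawy 1.0 w 1.002 F [-0.1 -0.2 -0.4] q [0.13 0.46 1.23 0.   1.44 0.11]
turn [ 0.0016 -0.0002  0.    ] deg [ 0.3 -0.   0. ] dyaw->q6 0.0
```

View pics/w20.png

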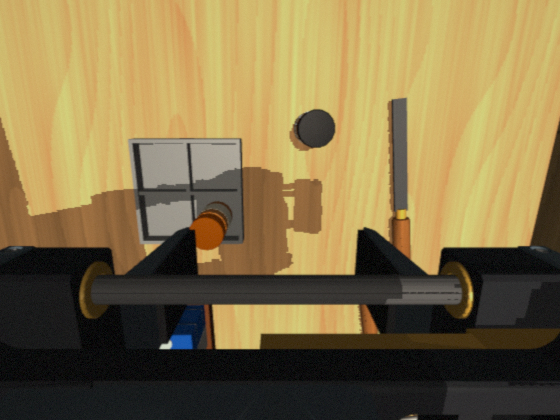

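Orange jar stands in its cell. Black cap at (316,129).

Run:
```python
from m import *
im,s=load("w20");C=cam("wrist",s)
r,e=rect(im,C,(0,0,0),(179,255,75),.084,(285,95,350,160),"m20")
goto((e[0][0]/1000,e[0][1]/1000,.16),1.0)
```

```text
rect c [663.2 212.6] size [40.7 38.1] long-axis deg 1.0 circ [663.4 212.4] 41.8 px c [314.9 128.1] px bbox [296 110] [333 146]
t 47.4 tcp [0.6218 0.1421 0.2737] tilt [ 0.005  0.001 -1.   ] yawy 0.99 w 0.999 F [ 0.3 -0.1 -0.3] q [0.13 0.46 1.23 0.   1.44 0.11]
dworld mm [  41.6   70.3 -113.7] shift start-axes [0.463 0.282 0.759] shift end-axes [0.463 0.285 0.758]
turn [ 0.0016 -0.0002 -0.0001] deg [ 0.3 -0.  -0. ] dyaw->q6 0.0
```

View pics/m20.png

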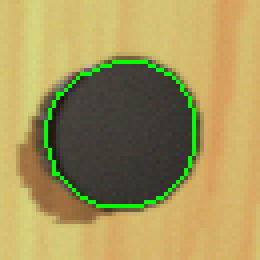

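Emit:
{"name": "jog_arm", "arguments": {"series": "0.24 0.15 0.2 0.002 0 0 0.8;0.23 0.13 0.25 0.0005 0 0 0.8;0 -0.005 0.25 0.0005 0 0 0.8;0 0 0.1 0 0 0 0.8;0 0 0 0 0 0 0.8;0 0 0 0 0 0 0.8"}}

```text
t: 48.15
tcp_pos: [0.6624, 0.2116, 0.1544]
tool_rot: [0.702, 0.712, -0.001, -0.001]
force: [-0.0, -0.0, -0.2]
width: 0.8
```

```bash
python3 -c "
from h import *
goto((.6640,.2122,0.042),1.0)"
```

```text
t 48.15 tcp [0.6624 0.2116 0.1544] tilt [-0.002  0.    -1.   ] yawy 0.77 w 0.8 F [-0.  -0.  -0.2] q [0.22 0.65 1.22 0.   1.28 0.21]
dworld mm [   1.6    0.6 -112.4] shift start-axes [0.004 0.012 0.749] shift end-axes [0.004 0.011 0.749]
turn [-0.0006 -0.0001 -0.0013] deg [-0.1 -0.  -0.2] dyaw->q6 0.2
```

Emit:
{"name": "jog_arm", "arguments": {"series": "0.004 0.004 0.2 0.0006 0 -0.0013 0.8;0 -0.01 0.2 0.001 0 0 0.8;0 -0.01 0.2 0.001 0 0 0.8;0 -0.006 0.08 0.001 0 0 0.8;0 0 0 0 0 0 0.8;0 0 0 0 0 0 0.8"}}

```text
t: 48.9
tcp_pos: [0.6648, 0.2118, 0.0607]
tool_rot: [0.702, 0.713, 0.002, -0.001]
force: [0.1, 0.3, 0.5]
width: 0.798
```

```bash
python3 -c "
from h import *
goto((.6640,.2122,0.042),1.0)
im=arm.snapshot('wrist');cv2.imwrite('pics/w21.png',im)"
```

```text
t 48.9 tcp [0.6648 0.2118 0.0607] tilt [ 0.002  0.004 -1.   ] yawy 0.9 w 0.798 F [0.1 0.3 0.5] q [0.22 0.75 1.3  0.   1.09 0.2 ]
dworld mm [ -0.8   0.4 -18.7] shift start-axes [ 0.002 -0.006  0.125] shift end-axes [ 0.003 -0.006  0.125]
turn [ 0.0005 -0.0011 -0.0005] deg [ 0.1 -0.2 -0.1] dyaw->q6 0.1
```

View pics/w21.png

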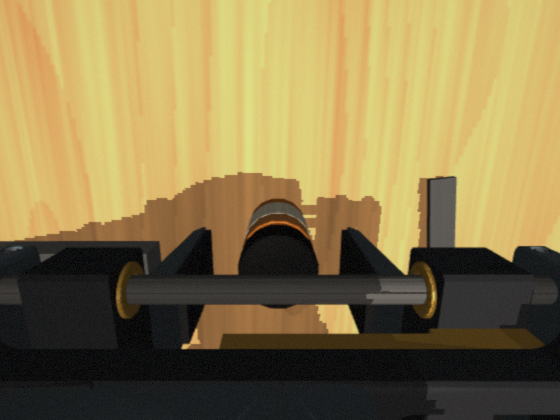

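Emit:
{"name": "jog_arm", "arguments": {"series": "0.002 -0.008 0.08 0.0008 -0.001 0 0.8;0 0 0.04 0 0 0 0.8;0 0 0 0 0 0 0.8;0 0 0 0 0 0 0.2;0 0 0 0 0 0 0.2;0 0 0 0 0 0 0.2;0 0 0 0 0 0 0.2;0 0 0 0 0 0 0.2;0 0 0 0 0 0 0.2"}}

```text
t: 50.08
tcp_pos: [0.6643, 0.2124, 0.043]
tool_rot: [0.701, 0.713, 0.001, 0.0]
force: [0.2, -0.1, -0.5]
width: 0.459
```

```bash
python3 -c "
from h import *
goto((.5391,.1599,0.2),1.0)"
```

```text
t 50.08 tcp [0.6643 0.2124 0.043 ] tilt [ 0.001  0.001 -1.   ] yawy 0.91 w 0.459 F [ 0.2 -0.1 -0.5] q [0.22 0.77 1.31 0.   1.06 0.21]
dworld mm [-125.2  -52.5  157. ] shift start-axes [-0.336 -0.839 -1.048] shift end-axes [-0.336 -0.841 -1.047]
turn [ 0.0003 -0.0002 -0.0005] deg [ 0.1 -0.  -0.1] dyaw->q6 0.1
```

Emit:
{"name": "jog_arm", "arguments": {"series": "0 0 -0.1 0 0 0 0.2;0 0 -0.3 0 0 0 0.2;0 0 -0.4 0 0 0 0.2;-0.04 -0.1 -0.2 0 0 0 0.2;-0.12 -0.28 0 0 0 0 0.2;-0.12 -0.28 0 0 0 0 0.2;-0.06 -0.14 0 0 0 0 0.2;0 0 0 0 0 0 0.2;0 0 0 0 0 0 0.2"}}

```text
t: 51.2
tcp_pos: [0.5431, 0.1584, 0.2061]
tool_rot: [0.701, 0.713, 0.004, 0.002]
force: [1.6, 0.3, -2.1]
width: 0.46
```

```bash
python3 w.py w22; python3 -c "
from h import *
goto((.5391,.1597,0.11),1.0)"
```

```text
t 51.2 tcp [0.5431 0.1584 0.2061] tilt [ 0.009  0.002 -1.   ] yawy 0.92 w 0.46 F [ 1.6  0.3 -2.1] q [0.18 0.41 1.51 0.   1.21 0.16]
turn [ 0.0029 -0.0006  0.    ] deg [ 0.5 -0.1  0. ] dyaw->q6 0.0
t 51.25 tcp [0.5431 0.1584 0.2059] tilt [ 0.009  0.002 -1.   ] yawy 0.92 w 0.46 F [ 0.1  0.4 -1.1] q [0.18 0.41 1.51 0.   1.21 0.16]
dworld mm [ -4.    1.3 -95.9] shift start-axes [ 0.008 -0.032  0.639] shift end-axes [ 0.009 -0.027  0.64 ]
turn [ 0.0028 -0.0006 -0.0005] deg [ 0.5 -0.1 -0.1] dyaw->q6 0.1
```

View pics/w22.png

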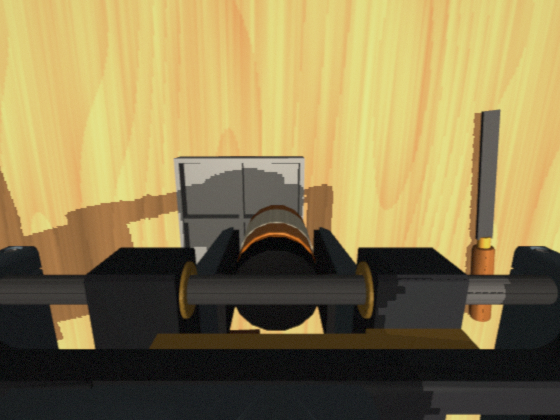

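Emit:
{"name": "jog_arm", "arguments": {"series": "0.008 -0.034 0.2 0.0035 -0.0006 0 0.2;0 -0.01 0.25 0.001 0 0 0.2;0 -0.01 0.2 0.001 0 0 0.2;0 0 0 0 0 0 0.2;0 0 0 0 0 0 0.2"}}

```text
t: 51.88
tcp_pos: [0.5402, 0.1615, 0.1073]
tool_rot: [0.701, 0.713, -0.001, -0.002]
force: [-0.1, -0.4, -1.1]
width: 0.457
```

```bash
python3 -c "
from h import *
goto((.5391,.1597,0.048),1.0)"
```

```text
t 51.88 tcp [0.5402 0.1615 0.1073] tilt [-0.004  0.001 -1.   ] yawy 0.97 w 0.457 F [-0.1 -0.4 -1.1] q [0.18 0.54 1.61 0.   0.99 0.17]
dworld mm [ -1.1  -1.8 -59.3] shift start-axes [-0.012 -0.006  0.395] shift end-axes [-0.012 -0.008  0.395]
turn [-0.0013 -0.0003 -0.0002] deg [-0.2 -0.  -0. ] dyaw->q6 0.0
```

Emit:
{"name": "jog_arm", "arguments": {"series": "-0.012 -0.012 0.18 0 0 0 0.2;0 -0.008 0.16 0.0008 0 0 0.2;0 0 0 0 0 0 0.2;0 0 0 0 0 0 0.2"}}

```text
t: 52.38
tcp_pos: [0.542, 0.1607, 0.061]
tool_rot: [0.701, 0.713, 0.002, 0.0]
force: [-0.2, -0.2, -1.2]
width: 0.458
```

```bash
python3 -c "
from h import *
goto((.5391,.1597,0.048),1.0)"
```

```text
t 52.38 tcp [0.542  0.1607 0.061 ] tilt [ 0.003  0.002 -1.   ] yawy 0.98 w 0.458 F [-0.2 -0.2 -1.2] q [0.18 0.6  1.65 0.   0.88 0.16]
dworld mm [ -2.9  -1.  -13. ] shift start-axes [-0.007 -0.02   0.087] shift end-axes [-0.007 -0.019  0.087]
turn [ 0.0009 -0.0008 -0.0001] deg [ 0.2 -0.1 -0. ] dyaw->q6 0.0
```

Emit:
{"name": "jog_arm", "arguments": {"series": "-0.007 -0.02 0.05 0.0012 -0.0008 0 0.2;0 0 0.04 0 0 0 0.2;0 0 0 0 0 0 0.2;0 0 0 0 0 0 0.2"}}

```text
t: 52.88
tcp_pos: [0.5401, 0.1598, 0.0488]
tool_rot: [0.701, 0.713, 0.001, 0.001]
force: [-0.2, -0.2, -1.4]
width: 0.455
```

```bash
python3 -c "
from h import *
goto((.5391,.1597,0.048),1.0)"
```

```text
t 52.88 tcp [0.5401 0.1598 0.0488] tilt [ 0.002  0.    -1.   ] yawy 0.98 w 0.455 F [-0.2 -0.2 -1.4] q [ 0.18  0.62  1.67 -0.    0.85  0.16]
dworld mm [-1.  -0.1 -0.8] shift start-axes [-0.001 -0.007  0.005] shift end-axes [-0.001 -0.007  0.005]
turn [ 0.0006 -0.0001 -0.0001] deg [ 0.1 -0.  -0. ] dyaw->q6 0.0
```

Emit:
{"name": "jog_arm", "arguments": {"series": "0 -0.006 0.006 0.0006 0 0 0.2;0 0 0 0 0 0 0.2;0 0 0 0 0 0 0.7;0 0 0 0 0 0 0.7;0 0 0 0 0 0 0.7;0 0 -0.1 0 0 0 0.7;0 0 -0.3 0 0 0 1;0 0 -0.4 0 0 0 1;0 0 -0.4 0 0 0 1;0.2 0 -0.2 0 0 0 1;0.38 0 0 0 0 0 1;0.38 0 0 0 0 0 1;0.38 0 0 0 0 0 1;0.38 0 0 0 0 0 1;0.38 0 0 0 0 0 1;0.38 0 0 0 0 0 1;0 0 0 0 0 0 1;0 0 0 0 0 0 1"}}

```text
t: 55.12
tcp_pos: [0.5311, 0.5422, 0.2812]
tool_rot: [0.702, 0.712, 0.005, 0.002]
force: [0.5, 0.1, -1.1]
width: 1.002
```

```bash
python3 -c "
from h import *
goto()
t=arm.snapshot('top');cv2.imwrite('pics/top5.png',t)
s=arm.snapshot('scene');cv2.imwrite('pics/scene5.png',s)
a=cv2.resize(t[190:280,200:390],None,fx=4,fy=4,interpolation=cv2.INTER_CUBIC);cv2.imwrite('pics/c22.png',a)
a=cv2.resize(s[140:290,200:370],None,fx=4,fy=4,interpolation=cv2.INTER_CUBIC);cv2.imwrite('pics/c23.png',a)"
```

```text
t 55.12 tcp [0.5311 0.5422 0.2812] tilt [ 0.01   0.005 -1.   ] yawy 0.85 w 1.002 F [ 0.5  0.1 -1.1] q [ 0.72  0.65  0.86 -0.    1.61  0.7 ]
turn [ 0.0031 -0.0015  0.    ] deg [ 0.6 -0.3  0. ] dyaw->q6 0.0
```

View pics/top5.png

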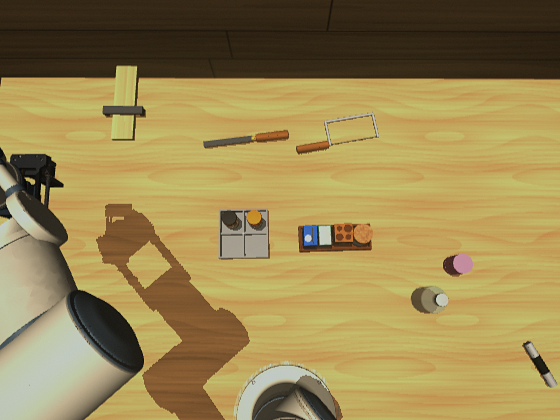

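View pics/c22.png

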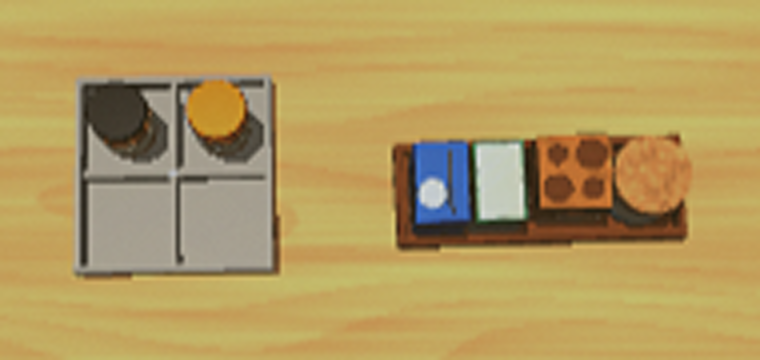

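View pics/c23.png

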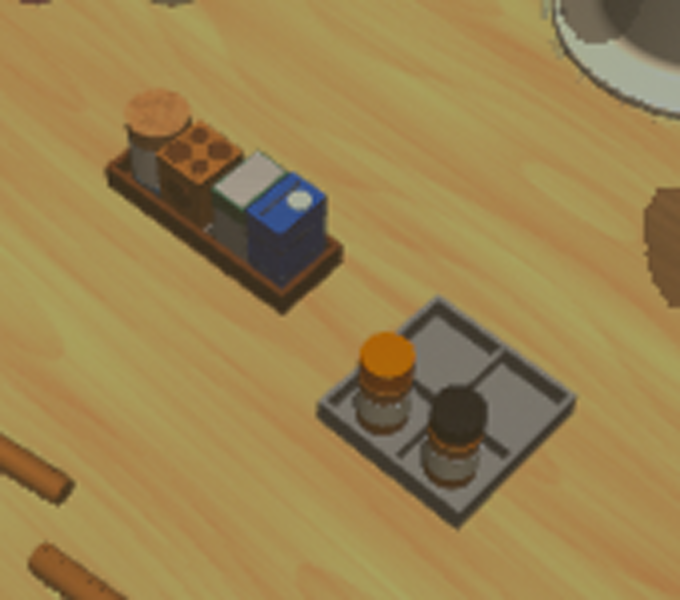

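View pics/scene5.png

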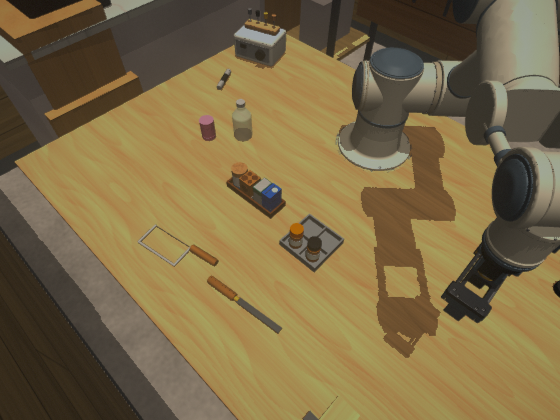

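Run:
```python
from m import *
t=cv2.imread('pics/top5.png');s=cv2.imread('pics/scene5.png');A=cam('top');B=cam('scene')
def tri(a,b):
    import numpy as np
    def r(C,uv):
        p=ray(C,uv,.5)[0];o=C[3][:3,3];return o,(p-o)/np.linalg.norm(p-o)
    o1,d1=r(A,a);o2,d2=r(B,b)
    k=np.linalg.lstsq(np.c_[d1,-d2],o2-o1,rcond=None)[0];p=o1+k[0]*d1;q=o2+k[1]*d2
    return np.round((p+q)*500,1),round(np.linalg.norm(p-q)*1000,1)
f=lambda x,y:(x/4+200-.4,y/4+190-.4); g=lambda x,y:(x/4+200-.4,y/4+140-.4)
for n,a,b in [('flux',f(652,176),g(158,112)),('dome',f(575,174),g(200,150)),('tin',f(500,180),g(249,180)),('wax',f(442,182),g(288,203)),('orange',f(216,110),g(387,356)),('black',f(117,112),g(459,412))]:
    print(n,tri(a,b))
```

```text
flux (array([ 493.5, -210.8,   89.2]), np.float64(0.0))
dome (array([ 495.5, -158.2,   84.7]), np.float64(0.0))
tin (array([ 491. , -105.8,   86. ]), np.float64(0.6))
wax (array([488.6, -64.8,  89.7]), np.float64(2.2))
orange (array([540.2,  90.9,  86.9]), np.float64(0.0))
black (array([539. , 160.3,  84.7]), np.float64(0.9))
```

```bash
python3 -c "
from bench import arm
print(arm.job_done())"
```

```text
the job is handed in; nothing more can be done
None
```

The bench is packed and the job is handed in, at about 55 s of the 210 s allowed.

- **Box:** the wax block, blade tin, doming block and flux pot stand upright in one row, narrow way along it.
- **Crate:** only two jars were out, orange and black. Each stands upright in its own cell.
- **Left alone:** I did not touch the pink look-alike pot, the file, the saw or the water bottle, and saw nothing get knocked aside.

**Last checks:** the top and scene views showed everything upright, with the gripper clear. Finding each top from both cameras gave these heights:

| Thing | Measured top (mm) | Expected (mm) |
|---|---|---|
| Flux pot | 89 | 88 |
| Doming block | 85 | 84 |
| Blade tin | 86 | 86 |
| Wax block | 90 | 90 |
| Orange jar | 87 | 89 |
| Black jar | 85 | 89 |

- **Jars a little low:** they read 2–4 mm under, which I put down to measuring error because neither looked tilted.
- **Doming block position:** the two-camera check put it about 3.5 mm further along the row than the closer wrist view did. I trusted the wrist view, which showed clear gaps on both sides of it.

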